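# Turn, sort and book machined plates

## Task

Turn over every machined plate lying on the bench so that its finished face (dark ring and bolt holes) is up, and lay each flat on the floor of its tray: aluminium plates in the blue tray, brass plates in the green one, side by side and not stacked. When all are laid out, pick up the yellow hand scanner, hold it still about 10 cm in front of the barcode label on the job card, pointing squarely at its middle, for a second or so, then lay the scanner back, right way up, on its red mat and let go. Leave the other things on the bench where they are.

Things in the scene. Friction and masses are not known exactly. Their poses are not given: they have to be found in the camera images.
- alu_1: aluminium (silver, about 0.12 kg) plate, 70 x 50 x 12 mm, loose. Origin at the centre of the block; x along the 70 mm, y along the 50 mm, z along the thickness, pointing out of the rough face (bare metal with a red crayon stripe). The other face (-z) is the finished one: a dark ring and four dark bolt holes. It starts rough face up on the bench. May be absent.
- alu_2: aluminium (silver, about 0.12 kg) plate, 70 x 50 x 12 mm, loose. Origin at the centre of the block; x along the 70 mm, y along the 50 mm, z along the thickness, pointing out of the rough face (bare metal with a red crayon stripe). The other face (-z) is the finished one: a dark ring and four dark bolt holes. It starts rough face up on the bench. May be absent.
- brass_1: brass (yellow metal, about 0.36 kg) plate, 70 x 50 x 12 mm, loose. Origin at the centre of the block; x along the 70 mm, y along the 50 mm, z along the thickness, pointing out of the rough face (bare metal with a red crayon stripe). The other face (-z) is the finished one: a dark ring and four dark bolt holes. It starts rough face up on the bench. May be absent.
- brass_2: brass (yellow metal, about 0.36 kg) plate, 70 x 50 x 12 mm, loose. Origin at the centre of the block; x along the 70 mm, y along the 50 mm, z along the thickness, pointing out of the rough face (bare metal with a red crayon stripe). The other face (-z) is the finished one: a dark ring and four dark bolt holes. It starts rough face up on the bench. May be absent.
- blue_tray: shallow fixed blue tray, 220 mm along its y, 140 mm along its x, floor 3 mm thick, rim 5 mm thick and 13 mm high in all (10 mm above the floor). Origin at the centre of its underside, z up. Room for two plates side by side along y.
- green_tray: shallow fixed green tray, 220 mm along its y, 140 mm along its x, floor 3 mm thick, rim 5 mm thick and 13 mm high in all (10 mm above the floor). Origin at the centre of its underside, z up. Room for two plates side by side along y.
- scanner: yellow bar-shaped hand scanner with a black nose and red window, 128 mm long (x), body 36 mm wide (y) and 32 mm high (z), loose, 0.18 kg, lying on the red mat. Origin at the middle of its underside; x runs to the nose and is the direction of the beam, z is up when it lies right way up (green lamp on top).
- scanner_nose (a point): middle of the scanner window: 65 mm ahead of (x) and 16 mm above (z) the scanner origin, axes as the scanner. The beam leaves here along x; it reads at 40 to 200 mm.
- scanner_mat: fixed red mat, 90 mm (x) x 170 mm (y) x 3 mm thick; origin at the centre of its underside.
- job_card: fixed upright white job card on a foot, 100 mm wide (y), 86 mm high, 4 mm thick, foot 50 mm deep; origin at the bottom centre of the card. Its printed side looks along its -x, roughly to the robot.
- label (a point): middle of the barcode label, 70 mm wide and 50 mm high, on the printed side of the card, 55 mm above the bench; axes as the card (the label looks along -x).
- pin_box: clear open box of pins, 90 x 130 x 35 mm high, a bystander; origin at the centre of its underside.
- spray_can: spray can, radius 27 mm, 120 mm high, a bystander; origin at the centre of its underside.
- bit_case: orange closed case, 90 x 140 x 36 mm high, a bystander; origin at the centre of its underside.
Not all that is in view belongs to the job. What is shaped like the brass_1 but pink or purple is not meant.

How it is judged:
On the way, in this order (a step that is already met when the one before it is completed fails the run):
1. every plate lies finished face up and flat in its tray (x of alu_1 in the frame of blue_tray between -0.06 and 0.06 m and y of alu_1 in the frame of blue_tray between -0.1 and 0.1 m and z of each of alu_1, alu_2 in the frame of blue_tray below 0.0125 m and angle between each of alu_1, alu_2, brass_1, brass_2's own z axis and vertical above 3 rad and linear speed of each of alu_1, alu_2, brass_1, brass_2 below 0.03 m/s and x of alu_2 in the frame of blue_tray between -0.06 and 0.06 m and y of alu_2 in the frame of blue_tray between -0.1 and 0.1 m and x of brass_1 in the frame of green_tray between -0.06 and 0.06 m and y of brass_1 in the frame of green_tray between -0.1 and 0.1 m and z of each of brass_1, brass_2 in the frame of green_tray below 0.0125 m and x of brass_2 in the frame of green_tray between -0.06 and 0.06 m and y of brass_2 in the frame of green_tray between -0.1 and 0.1 m), for 0.3 s.
2. the scanner is held still, pointing squarely at the label (x of label in the frame of scanner_nose between 0.04 and 0.2 m and x of scanner_nose in the frame of label below -0.03 m and y of label in the frame of scanner_nose between -0.025 and 0.025 m and z of label in the frame of scanner_nose between -0.02 and 0.02 m and angle between the x axis of scanner_nose and the x axis of label, either way round below 0.4 rad and linear speed of scanner below 0.03 m/s and angular speed of scanner below 0.2 rad/s), for 0.6 s.
At the end, for the whole second after the job is handed in: Every plate present lies at rest on the floor of its tray (aluminium blue, brass green), finished face up, flat within 0.14 rad, inside the rim; the scanner lies right way up on its mat, its middle within 40 mm (mat x) and 60 mm (mat y) of the mat middle (all of step 1 and x of scanner in the frame of scanner_mat between -0.04 and 0.04 m and y of scanner in the frame of scanner_mat between -0.06 and 0.06 m and angle between scanner's own z axis and vertical below 0.15 rad and z of scanner in the frame of scanner_mat below 0.012 m and linear speed of scanner below 0.03 m/s); the robot touches nothing.
It fails at once if the pin_box is moved more than 30 mm (distance of pin_box from where it was at the start of the episode above 0.03 m).
It fails at once if the spray_can is moved more than 30 mm (distance of spray_can from where it was at the start of the episode above 0.03 m).
It fails at once if the bit_case is moved more than 30 mm (distance of bit_case from where it was at the start of the episode above 0.03 m).
Of alu_1, alu_2, brass_1, brass_2 only 3 to 4 are there at a start; the rules pass over those that are not, and their reading is None.
At some moment in a run one of alu_1, alu_2, brass_1, brass_2 may be knocked a few centimetres aside while the robot is not near it.
It also fails if it takes over 210 s, if anything falls off the work surface, if the arm or the gripper's body presses on something with over 40 N, if the wrist force passes 120 N, or if a joint passes its speed limit or range.

## Robot

A 6-joint arm with a two-finger parallel gripper is mounted at the origin on the work surface. World frame = base frame: x ahead of the robot, y to its left, z up, the work surface at z = 0. Lengths are in m, angles in rad, forces in N, time in s.
With the tool pointing down it reaches from about 0.325 to 0.85 m from the base axis. Payload 4.4 kg.
Tool frame: the origin (TCP) lies midway between the tips of the shut fingers; the grasp point (between the pads) lies 19 mm behind it; z points along the fingers, y is the line along which they close (so a half turn about z gives the same grasp; the last joint's range is limited). The gripper opens to 94 mm and grips with 3 to 60 N. Pads are 16 mm wide; open, the fingers measure 119 mm over their backs; the gripper's body (75 mm by 177 mm) begins 78 mm behind the grasp point.
Start: joints at [1.153, 0.207, 1.542, -0, 1.393, -0.15], TCP at [0.152, 0.555, 0.205] pointing down, gripper open.
Joint ranges: [-2.73, 2.73], [-0.86, 2.22], [0.23, 2.46], [-1.11, 4.25], [0.08, 2.63], [-2.82, 2.82]. Speed limits (rad/s): [2.79, 2.79, 3.14, 3.14, 3.14, 3.14].

## Interface

Orientations are given as a 3x3 rotation matrix whose columns are the frame's x, y, z axes.
In Python, from workcell import * gives the robot as it stands.
- The arm moves only by the tool servo_tool, never from a script. Its argument "motion" is a list of rows, each a list of 2 entries, a list of its own where there are three numbers: the shift along the tool's x, y, z as a fraction of full scale, then the turn, a rotation vector about the tool's x, y, z as a fraction of full scale. In form: [[[tx, ty, tz], [ax, ay, az]], ...]. A call has 1 to 8 rows; each row is the pose to reach, as a shift and turn from the pose commanded when the call began, along the tool's axes at that moment, turning the shorter way round; what a row does not reach only later rows make up. Full scale, the value 1, is 200 mm for a shift and 2 pi rad for a turn. A row lasts 1/10 s, in which the tool goes at most 50 mm and 8.59 degrees, less where a joint would pass 70% of its speed; a pose out of reach is approached as far as the arm can. A call with a number of a shift or a turn outside -1 to 1 is refused whole. A call with a gripper value outside its range is refused whole. "fingers" is the closure, from 0 (fully open) to 1 (shut), set as the call begins (left out, the last holds). The fingers move at their own pace and stop on an object; the grip force is fixed at half the most. Time passes only in rows, so rows that repeat a pose let the fingers close. It gives the time, the measured TCP pose, the force, the opening and the grip force at its end, in the units of the state.
- state(): the state, without advancing time (a new reading comes with each control period).
- capture(name): name is "scene" or "top" or "wrist"; returns a dict with "img" (420x560x3 uint8, blue, green, red), "depth" (420x560 float32, m along the optical axis (not along the pixel's ray), 0 where there is no reading), "intrinsics" (3x3 intrinsics, pixels), "k1" (the pictures are not rectified: a ray, as slopes to the right and down, at radius r is drawn at 1 + k1 r^2 times it, then the intrinsics apply), "rvec" (rotation vector, rad) and "tvec" (3), from world to camera coordinates, as OpenCV has them. Camera axes: x right, y down, z forward; pixel columns grow to the right and rows downward; lengths in m; the calibration is good to about 2 mm. A picture is of the moment at which its call begins.
- job_done(): hands the job in; it is judged then, once.
The state is a dict: "clock": time; "q": joint angles; "dq": joint speeds; "joint_torque": joint torques, N m; "eef_pos": TCP position; "ee_rot": TCP orientation; "wrist_force": force on the tool from outside, world axes, zero at the start; "moment": the same for the moment, N m; "opening": finger opening in m; "finger_force": force on a finger pad.
Only numpy, scipy, OpenCV 4.12 (cv2) and the standard library are available. Lean on these libraries where they do the work, as an engineer would, in place of code of your own. Each camera call takes 0.05 s, during which the arm holds its last target. There are 200 camera calls.

## Working session

There is one attempt and no reset: what is moved stays moved. The work goes in short steps, Python scripts to look and compute and a tool call to move; the robot and the scene stay as the last step left them, time stands still between calls to the robot, and variables do not carry over. Pictures are saved under pics/ and viewed, at most 14 in all, crops included, and the job is handed in when it is done.

Besides the shell and the picture viewer there is one more tool, called after "Emit:" as a command line: name --argument value ..., lists and objects as JSON in quotes. servo_tool: Moves the arm, as the interface text tells. Its arguments: {"type":"object","properties":{"motion":{"type":"array"},"fingers":{"type":"number"}},"required":["motion"]}

```bash
mkdir -p pics; ls; cat > h.py <<'E'
from workcell import *
import numpy as np, cv2
from scipy.spatial.transform import Rotation as R
def grab(n,save=None):
    c=capture(n)
    if save: cv2.imwrite('pics/'+save,c['img'])
    np.save('/tmp/%s.npy'%n,c,allow_pickle=True)
    return c
def load(n): return np.load('/tmp/%s.npy'%n,allow_pickle=True).item()
def rays(c,uv):
    K=c['intrinsics'];uv=np.atleast_2d(np.array(uv,float))
    d=np.c_[(uv[:,0]-K[0,2])/K[0,0],(uv[:,1]-K[1,2])/K[1,1]];s=d.copy()
    for _ in range(20): s=d/(1+c['k1']*(s**2).sum(1,keepdims=True))
    M=cv2.Rodrigues(np.array(c['rvec'],float))[0];t=np.array(c['tvec'],float).ravel()
    return -M.T@t, np.c_[s,np.ones(len(s))]@M   # origin, dirs with unit depth
def onz(c,uv,z):
    o,d=rays(c,uv); return o+d*((z-o[2])/d[:,2])[:,None]
def dep(c,uv):
    o,d=rays(c,uv); uv=np.atleast_2d(uv).astype(int); return o+d*c['depth'][uv[:,1],uv[:,0]][:,None]
E
python3 - <<'E'
from h import *
for n in ('scene','top','wrist'):
    c=grab(n,n+'0.png'); print(n,c['intrinsics'].ravel(),c['k1'],rays(c,[[280,210]]))
s=state();print({k:np.round(v,3) for k,v in s.items()})
E
```

```text
pics
scene [425.09334999   0.         283.62121127   0.         425.09334999
 205.95017854   0.           0.           1.        ] -0.015423240852548183 (array([ 0.81498803, -0.49685383,  0.9298109 ]), array([[-0.2352791 ,  0.43283974, -0.87031996]]))
top [387.558483     0.         280.38388481   0.         387.558483
 206.62033167   0.           0.           1.        ] -0.06891832464847418 (array([ 0.39492239, -0.04060669,  1.07683076]), array([[ 0.1767725 ,  0.00981029, -0.98424198]]))
wrist [291.07024795   0.         281.91429584   0.         291.07024795
 208.13343944   0.           0.           1.        ] 0.009346845699179582 (array([0.07325773, 0.5740983 , 0.38438836]), array([[ 0.26953097, -0.08215207, -0.95952513]]))
{'clock': np.float64(0.15), 'q': array([ 1.154,  0.207,  1.543,  0.   ,  1.394, -0.151]), 'dq': array([ 0.001, -0.004, -0.005, -0.   ,  0.001,  0.   ]), 'joint_torque': array([-0.0000e+00, -3.7132e+01, -2.8181e+01,  7.0000e-02,  3.3000e-02,
       -0.0000e+00]), 'eef_pos': array([0.151, 0.554, 0.205]), 'ee_rot': array([[-0.965,  0.264, -0.001],
       [ 0.264,  0.965, -0.002],
       [ 0.   , -0.002, -1.   ]]), 'wrist_force': array([-0.006,  1.033,  0.095]), 'moment': array([ 0.045, -0.011, -0.038]), 'finger_force': np.float64(0.0), 'opening': np.float64(0.094)}
```

View pics/top0.png

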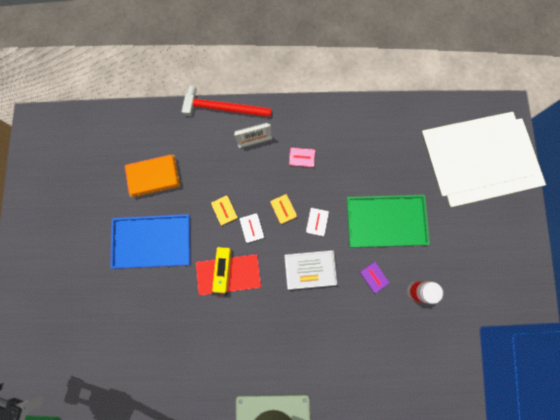

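View pics/scene0.png

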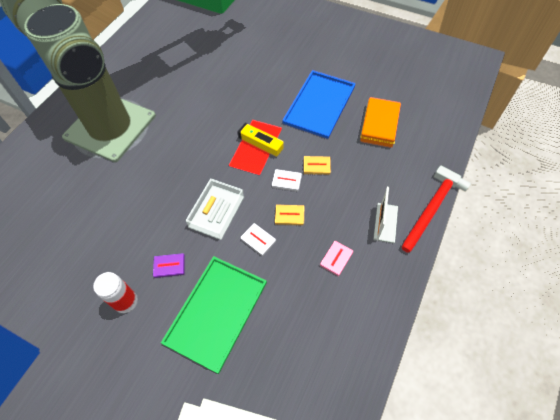

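The top view shows brass plates at (224,210) and (283,208), and silver ones at (252,228) and (317,221). The pink (302,157) and purple (375,277) pieces are decoys. The blue tray is at (150,242), green tray (388,221), scanner (222,270) with its nose towards the robot, and card (253,135). The pin box is at (311,270), can (428,292) and case (152,176). I'll measure these in both views and confirm in a crop.

```bash
cat >> h.py <<'E'
def blobs(c,lo,hi,amin=60):
    m=cv2.inRange(cv2.cvtColor(c['img'],cv2.COLOR_BGR2HSV),lo,hi)
    m=cv2.morphologyEx(m,cv2.MORPH_CLOSE,np.ones((5,5),np.uint8))
    out=[]
    for k in cv2.findContours(m,cv2.RETR_EXTERNAL,cv2.CHAIN_APPROX_NONE)[0]:
        if cv2.contourArea(k)>amin: out.append(k[:,0,:])
    return out
def rect(c,k,z):
    p=onz(c,k,z)[:,:2]; (x,y),(w,h),a=cv2.minAreaRect((p*1000).astype(np.float32))
    if w<h: w,h,a=h,w,a+90
    return np.round([x,y,w,h,(a+90)%180-90],1)   # mm, long axis angle deg from world x
COL={'brass':((18,120,120),(28,255,255)),'silver':((0,0,165),(179,60,255)),'blue':((100,150,60),(125,255,255)),
 'green':((50,150,60),(75,255,255)),'red':((0,200,120),(6,255,255)),'orange':((8,200,120),(16,255,255))}
E
python3 - <<'E'
from h import *
Z={'brass':.012,'silver':.012,'blue':.013,'green':.013,'red':.003,'orange':.036}
for n in ('top','scene'):
    c=load(n)
    for k,(lo,hi) in COL.items():
        for b in blobs(c,lo,hi):
            r=rect(c,b,Z[k])
            if r[2]<260 and 0<r[0]<1000: print(n,k,b.mean(0).round(),r,'depth z',dep(c,b.mean(0).round()[None])[0,2].round(3))
c=load('top');i=c['img'][110:310,180:360];a=cv2.resize(i,None,fx=3.3,fy=3,interpolation=cv2.INTER_CUBIC);cv2.imwrite('pics/ctop.png',a)
E
```

```text
top brass [221. 270.] [424.8 133.7 124.4  40.4  -5. ] depth z 0.035
top brass [224. 210.] [590.1 127.4  73.4  52.2  24.4] depth z 0.01
top brass [283. 209.] [589.8 -38.7  72.5  51.4  24.7] depth z 0.009
top brass [152. 177.] [693.6 335.2 145.8  89.4 -77.1] depth z 0.036
top silver [273. 406.] [ 66.    0.2 184.7  57.7  89.2] depth z 0.011
top silver [431. 292.] [ 351.1 -435.7   58.    57.4   41.1] depth z 0.119
top silver [310. 269.] [ 421.  -108.4  134.3   93.8  -86.1] depth z 0.016
top silver [251. 228.] [538.6  50.9  72.7  52.3  15.1] depth z 0.011
top silver [317. 222.] [ 551.4 -131.5   71.7   52.   -12.9] depth z 0.013
top silver [251. 129.] [829.   48.4 106.2  13.4 -76. ] depth z 0.085
top blue [522. 371.] [ 135.9 -665.9  252.3  226.    -4.1] depth z 0.187
top blue [150. 241.] [506.8 334.2 222.6 140.8 -88.1] depth z -0.002
top green [387. 221.] [ 549.5 -327.5  218.5  139.2  -89.6] depth z 0.002
top red [206. 276.] [407.1 177.2  78.5  38.9   0.5] depth z 0.003
top red [238. 274.] [410.5  82.2  84.7  62.9  -7.2] depth z 0.002
top red [232. 107.] [903.1 108.6 232.9  23.9  80. ] dep
[... 959 characters left out ...]
lver [127. 130.] [ 54.8   3.2 207.1 115.2 -79.5] depth z 0.008
scene silver [419.   3.] [637.1 888.2 176.4  60.4  25.5] depth z -0.434
scene blue [ 11. 363.] [ 232.9 -597.1  165.3   78.   -45.5] depth z 0.058
scene blue [319. 104.] [509.7 330.7 228.8 142.3 -88.2] depth z 0.004
scene green [215. 314.] [ 552.3 -329.2  219.5  140.5  -89.7] depth z 0.003
scene red [123. 300.] [ 350.6 -397.1   53.5   37.4   78. ] depth z 0.067
scene red [427. 215.] [900.  114.8 244.4  23.5  80.2] depth z 0.026
scene red [249. 158.] [417.9  77.3  90.1  86.9 -84.4] depth z 0.001
scene red [266. 127.] [407.  182.8  86.9  30.7   5.4] depth z 0.003
scene orange [376. 139.] [707.9 253.1  88.2  34.5   5.1] depth z 0.021
```

```bash
python3 -c "
import cv2
i=cv2.imread('pics/scene0.png')[60:280,170:430];cv2.imwrite('pics/cscene.png',cv2.resize(i,None,fx=2.7,fy=2.7,interpolation=cv2.INTER_CUBIC))"
```

```text
(no output)
```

View pics/ctop.png

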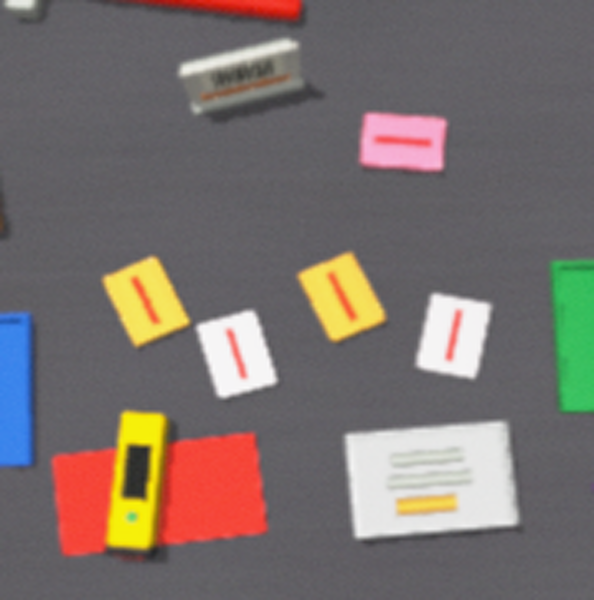

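View pics/cscene.png

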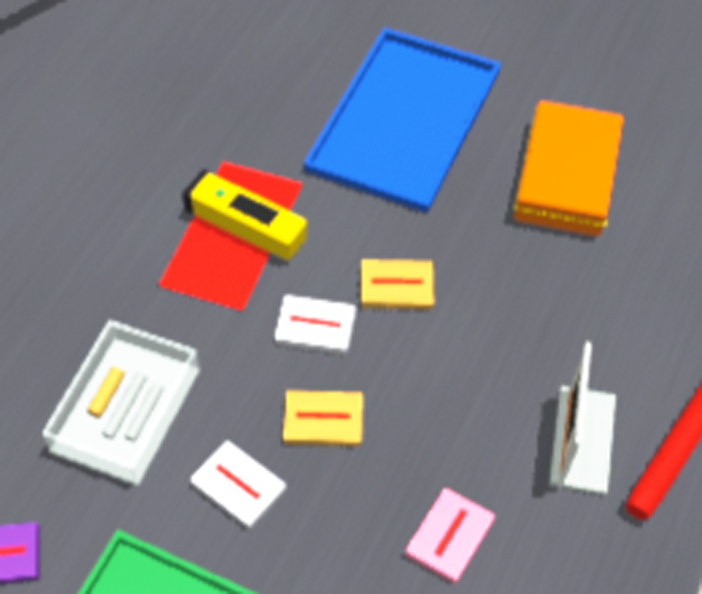

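Both views agree within 3 mm, and the plate tops are at 12 mm as stated. I confirmed alu at (252,228) and (317,221), and brass at (224,210) and (283,208). My plan is to grip each plate by its 50 mm edges, tilt the tool about the closing axis one way to pick and the other way to place. That turns the plate past vertical, so it falls over finished face up. First I'll go above alu A.

```bash
cat >> h.py <<'E'
def pose(x,y,z,psi,phi=0):
    a=np.radians(psi); M=np.array([[-np.sin(a),np.cos(a),0],[np.cos(a),np.sin(a),0],[0,0,-1.]]); 
    return np.array([x,y,z])/1000, R.from_matrix(M)*R.from_euler('y',phi,degrees=True)
def plan(*ws):
    s=state(); p=np.array(s['eef_pos']); r=R.from_matrix(np.array(s['ee_rot']).reshape(3,3))
    print('t',round(float(s['clock']),2),'p',p.round(4),'q',np.round(s['q'],2),'open',round(float(s['opening']),4))
    for w in ws:
        q,o=pose(*w)
        n=max(1,int(np.ceil(np.abs(r.inv().apply(q-p)).max()/.199)))
        sl=[(p+(q-p)*(i+1)/n) for i in range(n)]
        from scipy.spatial.transform import Slerp
        so=Slerp([0,1],R.concatenate([r,o]))
        for i in range(n):
            q1,o1=sl[i],so((i+1)/n)
            d=r.inv().apply(q1-p); v=(r.inv()*o1).as_rotvec()
            rows=max(np.linalg.norm(d)/.05,np.degrees(np.linalg.norm(v))/8.59)
            print(' [%s,%s]'%((d/.2).round(3).tolist(),(v/2/np.pi).round(3).tolist()),'rows %.1f'%rows)
            p,r=q1,o1
E
python3 -c "
from h import *
plan((539.5,50.5,200,15.3),(539.5,50.5,200,15.3,40))"
```

```text
t 0.15 p [0.1513 0.5541 0.2046] q [ 1.15  0.21  1.54  0.    1.39 -0.15] open 0.0945
 [[-0.845, -0.639, 0.009],[-0.0, 0.0, 0.055]] rows 4.2
 [[-1.012, -0.315, 0.008],[-0.0, 0.0, 0.055]] rows 4.2
 [[-1.059, 0.047, 0.008],[-0.0, 0.0, 0.055]] rows 4.2
 [[-0.0, 0.0, -0.0],[-0.0, 0.111, 0.0]] rows 4.7
```

```bash
sed -i 's/np.abs(r.inv().apply(q-p)).max()/np.linalg.norm(q-p)/' h.py
python3 -c "
from h import *
plan((539.5,50.5,200,15.3),(539.5,50.5,200,15.3,40))"
```

```text
t 0.15 p [0.1513 0.5541 0.2046] q [ 1.15  0.21  1.54  0.    1.39 -0.15] open 0.0945
 [[-0.634, -0.479, 0.006],[-0.0, 0.0, 0.041]] rows 3.2
 [[-0.736, -0.301, 0.006],[-0.0, 0.0, 0.041]] rows 3.2
 [[-0.788, -0.102, 0.006],[-0.0, 0.0, 0.041]] rows 3.2
 [[-0.788, 0.103, 0.006],[-0.0, 0.0, 0.041]] rows 3.2
 [[0.0, 0.0, -0.0],[-0.0, 0.111, 0.0]] rows 4.7
```

Emit:
servo_tool --motion '[[[-0.634,-0.479,0.006],[0,0,0.041]],[[-0.634,-0.479,0.006],[0,0,0.041]],[[-0.634,-0.479,0.006],[0,0,0.041]],[[-0.634,-0.479,0.006],[0,0,0.041]]]'

```text
clock: 0.55
eef_pos: [0.2506, 0.4254, 0.2037]
ee_rot: [[-0.863, 0.505, 0.0], [0.505, 0.863, -0.002], [-0.001, -0.002, -1.0]]
wrist_force: [-0.0, 0.3, -0.6]
opening: 0.0938
finger_force: 0.0
```

Emit:
servo_tool --motion '[[[-0.736,-0.301,0.006],[0,0,0.041]],[[-0.736,-0.301,0.006],[0,0,0.041]],[[-0.736,-0.301,0.006],[0,0,0.041]],[[-0.736,-0.301,0.006],[0,0,0.041]]]'

```text
clock: 0.95
eef_pos: [0.3482, 0.3003, 0.203]
ee_rot: [[-0.706, 0.708, 0.001], [0.708, 0.706, -0.001], [-0.001, -0.0, -1.0]]
wrist_force: [0.1, 0.9, -0.4]
opening: 0.0939
finger_force: 0.0
```

Emit:
servo_tool --motion '[[[-0.788,-0.102,0.006],[0,0,0.041]],[[-0.788,-0.102,0.006],[0,0,0.041]],[[-0.788,-0.102,0.006],[0,0,0.041]],[[-0.788,-0.102,0.006],[0,0,0.041]]]'

```text
clock: 1.35
eef_pos: [0.4459, 0.1751, 0.2019]
ee_rot: [[-0.503, 0.864, 0.001], [0.864, 0.503, -0.001], [-0.001, 0.001, -1.0]]
wrist_force: [-0.1, 0.3, -0.7]
opening: 0.0939
finger_force: 0.0
```

Emit:
servo_tool --motion '[[[-0.788,0.103,0.006],[0,0,0.041]],[[-0.788,0.103,0.006],[0,0,0.041]],[[-0.788,0.103,0.006],[0,0,0.041]],[[-0.788,0.103,0.006],[0,0,0.041]],[[-0.788,0.103,0.006],[0,0,0.041]]]'

```text
clock: 1.85
eef_pos: [0.5413, 0.0524, 0.2001]
ee_rot: [[-0.269, 0.963, -0.001], [0.963, 0.269, 0.001], [0.001, -0.001, -1.0]]
wrist_force: [-1.0, 0.2, 0.5]
opening: 0.0937
finger_force: 0.0
```

Emit:
servo_tool --motion '[[[0,0,0],[0,0.111,0]],[[0,0,0],[0,0.111,0]],[[0,0,0],[0,0.111,0]],[[0,0,0],[0,0.111,0]],[[0,0,0],[0,0.111,0]],[[0,0,0],[0,0.111,0]]]'

```text
clock: 2.45
eef_pos: [0.5396, 0.0527, 0.1982]
ee_rot: [[-0.203, 0.963, -0.178], [0.737, 0.269, 0.62], [0.645, -0.005, -0.764]]
wrist_force: [-0.7, -0.5, -0.8]
opening: 0.0938
finger_force: 0.0
```

```bash
python3 -c "
from h import *
plan((539.5,50.5,200,15.3,40));s=state();print(np.round(s['ee_rot'],3))"
```

```text
t 2.45 p [0.5396 0.0527 0.1982] q [-0.4   0.38  1.51  0.53  1.72 -0.72] open 0.0938
 [[-0.002, -0.004, -0.014],[-0.001, -0.001, 0.0]] rows 0.1
[[-0.203  0.963 -0.178]
 [ 0.737  0.269  0.62 ]
 [ 0.645 -0.005 -0.764]]
```

Positive tilt puts the body to the right, with room to spare. Descend to alu A at +40°.

```bash
python3 -c "
from h import *
plan((538.7,53.4,50,15.3,40),(538.7,53.4,7.5,15.3,40))"
```

```text
t 2.45 p [0.5396 0.0527 0.1982] q [-0.4   0.38  1.51  0.53  1.72 -0.72] open 0.0938
 [[-0.475, 0.001, 0.569],[-0.001, -0.001, 0.0]] rows 3.0
 [[-0.137, 0.0, 0.163],[0.0, -0.0, -0.0]] rows 0.9
```

Emit:
servo_tool --motion '[[[-0.475,0,0.569],[0,0,0]],[[-0.475,0,0.569],[0,0,0]],[[-0.475,0,0.569],[0,0,0]],[[-0.475,0,0.569],[0,0,0]],[[-0.475,0,0.569],[0,0,0]],[[-0.475,0,0.569],[0,0,0]]]'

```text
clock: 3.05
eef_pos: [0.5431, 0.0528, 0.0558]
ee_rot: [[-0.212, 0.962, -0.17], [0.739, 0.272, 0.617], [0.64, 0.005, -0.769]]
wrist_force: [0.8, 0.4, 0.7]
opening: 0.0944
finger_force: 0.0
```

```bash
python3 -c "
from h import *
grab('wrist','w1.png')
plan((538.7,53.4,7.5,15.3,40))"
```

```text
t 3.1 p [0.5434 0.0523 0.0559] q [-0.4   0.57  1.57  0.53  1.49 -0.85] open 0.0942
 [[-0.146, -0.022, 0.194],[-0.0, 0.001, 0.002]] rows 1.0
```

View pics/w1.png

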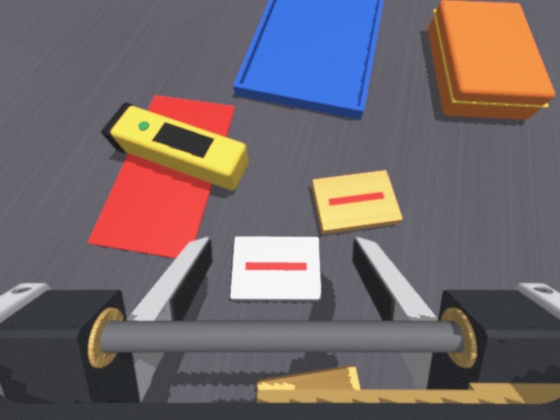

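The wrist view shows alu A (275,267) centred between the fingers and square to them. Descend, then correct from feedback.

Emit:
servo_tool --motion '[[[-0.11,-0.018,0.145],[0,0,0.002]],[[-0.11,-0.018,0.145],[0,0,0.002]],[[-0.11,-0.018,0.145],[0,0,0.002]],[[-0.11,-0.018,0.145],[0,0,0.002]],[[-0.11,-0.018,0.145],[0,0,0.002]]]'

```text
clock: 3.6
eef_pos: [0.5384, 0.0525, 0.0178]
ee_rot: [[-0.197, 0.965, -0.171], [0.742, 0.261, 0.618], [0.641, -0.005, -0.768]]
wrist_force: [-0.7, 0.4, 0.0]
opening: 0.0941
finger_force: 0.0
```

```bash
python3 -c "
from h import *
plan((538.7,53.4,7.5,15.3,40));s=state();print(s['wrist_force'])"
```

```text
t 3.6 p [0.5384 0.0525 0.0178] q [-0.4   0.62  1.58  0.53  1.44 -0.87] open 0.0941
 [[-0.03, 0.003, 0.042],[-0.0, 0.0, -0.001]] rows 0.2
[-0.65760042  0.40340505  0.00989313]
```

Emit:
servo_tool --motion '[[[-0.03,0.003,0.042],[0,0,0]],[[-0.03,0.003,0.042],[0,0,0]],[[-0.03,0.003,0.042],[0,0,0]]]'

```text
clock: 3.9
eef_pos: [0.5379, 0.0538, 0.0059]
ee_rot: [[-0.195, 0.965, -0.172], [0.741, 0.26, 0.619], [0.642, -0.007, -0.767]]
wrist_force: [0.7, 0.0, 1.5]
opening: 0.0942
finger_force: 0.8
```

Emit:
servo_tool --motion '[[[0,0,0],[0,0,0]],[[0,0,0],[0,0,0]],[[0,0,0],[0,0,0]],[[0,0,0],[0,0,0]],[[0,0,0],[0,0,0]],[[0,0,0],[0,0,0]]]' --fingers 1

```text
clock: 4.5
eef_pos: [0.5371, 0.054, 0.0058]
ee_rot: [[-0.195, 0.965, -0.174], [0.741, 0.261, 0.619], [0.642, -0.008, -0.766]]
wrist_force: [0.3, 1.0, 3.1]
opening: 0.0697
finger_force: 31.1
```

```bash
python3 -c "
from h import *
plan((538.7,53.4,150,15.3,40),(525,130,170,15.3,0),(508,300,170,15.3,-50),(508,300,170,5,-70));s=state();print(s['wrist_force'],s['finger_force'])"
```

```text
t 4.5 p [0.5371 0.054  0.0058] q [-0.4   0.64  1.58  0.53  1.42 -0.88] open 0.0697
 [[0.459, 0.001, -0.556],[-0.001, 0.0, -0.001]] rows 2.9
 [[0.361, 0.035, 0.172],[-0.0, -0.111, 0.0]] rows 4.7
 [[0.842, 0.142, -0.0],[-0.0, -0.139, -0.0]] rows 5.8
 [[0.0, 0.0, 0.0],[0.025, -0.055, 0.014]] rows 2.6
[0.34697146 0.976952   3.08591442] 31.065660732929246
```

```bash
cat >> h.py <<'E'
def relpose(plate):   # plate (x,y,deg long axis) on bench, rough up -> centre & axes in tool frame, at the grasp
    s=state(); Rt=R.from_matrix(np.array(s['ee_rot']).reshape(3,3)); a=np.radians(plate[2])
    Rp=R.from_euler('z',a); c=Rt.inv().apply(np.array([plate[0]/1000,plate[1]/1000,.006])-s['eef_pos'])
    np.save('/tmp/rel.npy',np.r_[c,(Rt.inv()*Rp).as_quat()])
def place(x,y,psi,phi,clear=1.,floor=3.):  # TCP so that the plate, standing on its low edge, will land centred at x,y (falls to +y)
    r=np.load('/tmp/rel.npy'); c=r[:3]; Q=R.from_quat(r[3:])
    _,o=pose(0,0,0,psi,phi)
    k=np.array([[i*35,j*25,l*6] for i in(-1,1) for j in(-1,1) for l in(-1,1)])/1000
    w=o.apply(c+Q.apply(k)); low=w[np.argsort(w[:,2])[:2]]
    tilt=np.degrees(np.arccos((o*Q).apply([0,0,1])[2])); ce=o.apply(c)
    t=np.array([x/1000-ce[0], y/1000-.025-low[:,1].mean(), (floor+clear)/1000-low[0,2]])
    print('plate tilt %.1f'%tilt,'low z diff %.1f mm'%((low[1,2]-low[0,2])*1e3),'TCP',(t*1e3).round(1)); return (*(t*1e3),psi,phi)
E
python3 -c "
from h import *
relpose((539.5,50.5,15.3))
t=place(508,284,1.9,-75)
print(np.load('/tmp/rel.npy')[:3])
u=list(t);u[2]=150
plan((538.7,53.4,150,15.3,40),(530,110,150,15.3,0),(520,200,150,6,-40),u)"
```

```text
plate tilt 115.0 low z diff 0.4 mm TCP [506.7 262.2  25.8]
[-0.00296436  0.00140281 -0.00272492]
t 4.5 p [0.5371 0.054  0.0058] q [-0.4   0.64  1.58  0.53  1.42 -0.88] open 0.0697
 [[0.459, 0.001, -0.556],[-0.001, 0.0, -0.001]] rows 2.9
 [[0.218, 0.033, 0.183],[-0.0, -0.111, 0.0]] rows 4.7
 [[0.447, 0.071, -0.0],[0.009, -0.111, 0.025]] rows 4.8
 [[0.242, -0.034, -0.203],[0.01, -0.097, 0.006]] rows 4.1
```

Emit:
servo_tool --motion '[[[0.459,0,-0.556],[0,0,0]],[[0.459,0,-0.556],[0,0,0]],[[0.459,0,-0.556],[0,0,0]],[[0.459,0,-0.556],[0,0,0]],[[0.459,0,-0.556],[0,0,0]]]'

```text
clock: 5.0
eef_pos: [0.5385, 0.0527, 0.1498]
ee_rot: [[-0.196, 0.965, -0.173], [0.743, 0.261, 0.616], [0.64, -0.008, -0.768]]
wrist_force: [-0.7, 0.8, -1.4]
opening: 0.0692
finger_force: 30.0
```

Emit:
servo_tool --motion '[[[0.218,0.033,0.183],[0,-0.111,0]],[[0.218,0.033,0.183],[0,-0.111,0]],[[0.218,0.033,0.183],[0,-0.111,0]],[[0.218,0.033,0.183],[0,-0.111,0]],[[0.218,0.033,0.183],[0,-0.111,0]],[[0.218,0.033,0.183],[0,-0.111,0]]]'

```text
clock: 5.6
eef_pos: [0.527, 0.1125, 0.1471]
ee_rot: [[-0.267, 0.964, -0.013], [0.964, 0.267, -0.003], [0.001, -0.014, -1.0]]
wrist_force: [-0.3, -0.1, -1.0]
opening: 0.0696
finger_force: 30.0
```

Emit:
servo_tool --motion '[[[0.447,0.071,0],[0.009,-0.111,0.025]],[[0.447,0.071,0],[0.009,-0.111,0.025]],[[0.447,0.071,0],[0.009,-0.111,0.025]],[[0.447,0.071,0],[0.009,-0.111,0.025]],[[0.447,0.071,0],[0.009,-0.111,0.025]],[[0.447,0.071,0],[0.009,-0.111,0.025]]]'

```text
clock: 6.2
eef_pos: [0.517, 0.2002, 0.142]
ee_rot: [[-0.093, 0.994, 0.05], [0.756, 0.103, -0.646], [-0.647, -0.022, -0.762]]
wrist_force: [-1.1, -0.2, -1.9]
opening: 0.0695
finger_force: 30.0
```

Emit:
servo_tool --motion '[[[0.242,-0.034,-0.203],[0.01,-0.097,0.006]],[[0.242,-0.034,-0.203],[0.01,-0.097,0.006]],[[0.242,-0.034,-0.203],[0.01,-0.097,0.006]],[[0.242,-0.034,-0.203],[0.01,-0.097,0.006]],[[0.242,-0.034,-0.203],[0.01,-0.097,0.006]],[[0.242,-0.034,-0.203],[0.01,-0.097,0.006]],[[0.242,-0.034,-0.203],[0.01,-0.097,0.006]]]'

```text
clock: 6.9
eef_pos: [0.5086, 0.2611, 0.1516]
ee_rot: [[-0.014, 1.0, 0.023], [0.261, 0.026, -0.965], [-0.965, -0.007, -0.262]]
wrist_force: [-0.1, 0.1, -0.7]
opening: 0.0695
finger_force: 30.0
```

```bash
python3 -c "
from h import *
t=place(508,284,1.9,-75);u=list(t);u[2]=60
plan(u,t)"
```

```text
plate tilt 115.0 low z diff 0.4 mm TCP [506.7 262.2  25.8]
t 6.9 p [0.5086 0.2611 0.1516] q [ 0.76  0.94  1.1  -0.94  2.04  0.72] open 0.0695
 [[0.444, -0.006, 0.114],[-0.001, -0.0, 0.001]] rows 1.8
 [[0.165, 0.0, 0.044],[0.0, -0.0, 0.0]] rows 0.7
```

Reaches −75° (q4 −0.94). Lower into the tray.

Emit:
servo_tool --motion '[[[0.444,-0.006,0.114],[0,0,0]],[[0.444,-0.006,0.114],[0,0,0]],[[0.444,-0.006,0.114],[0,0,0]],[[0.444,-0.006,0.114],[0,0,0]],[[0.444,-0.006,0.114],[0,0,0]]]'

```text
clock: 7.4
eef_pos: [0.5073, 0.2639, 0.0625]
ee_rot: [[-0.01, 1.0, 0.026], [0.261, 0.028, -0.965], [-0.965, -0.003, -0.262]]
wrist_force: [-0.3, -0.5, -1.3]
opening: 0.0697
finger_force: 30.0
```

Emit:
servo_tool --motion '[[[0.12,0,0.032],[0,0,0]],[[0.12,0,0.032],[0,0,0]],[[0.12,0,0.032],[0,0,0]],[[0.12,0,0.032],[0,0,0]]]'

```text
clock: 7.8
eef_pos: [0.506, 0.2635, 0.0354]
ee_rot: [[-0.013, 1.0, 0.026], [0.259, 0.028, -0.966], [-0.966, -0.006, -0.259]]
wrist_force: [0.7, -0.4, -1.0]
opening: 0.0697
finger_force: 30.0
```

```bash
python3 -c "
from h import *
t=place(508,284,1.9,-75)
plan(t);print(state()['wrist_force'])"
```

```text
plate tilt 115.0 low z diff 0.4 mm TCP [506.7 262.2  25.8]
t 7.8 p [0.506  0.2635 0.0354] q [ 0.76  1.12  1.05 -0.89  1.97  0.83] open 0.0697
 [[0.044, 0.003, 0.019],[-0.001, -0.0, 0.001]] rows 0.2
[ 0.65381391 -0.3929225  -1.02487964]
```

Emit:
servo_tool --motion '[[[0.044,0.003,0.015],[0,0,0]],[[0.044,0.003,0.015],[0,0,0]],[[0.044,0.003,0.015],[0,0,0]]]'

```text
clock: 8.1
eef_pos: [0.5065, 0.2624, 0.025]
ee_rot: [[-0.014, 1.0, 0.026], [0.256, 0.029, -0.966], [-0.967, -0.007, -0.256]]
wrist_force: [1.7, 0.8, 3.8]
opening: 0.0694
finger_force: 30.0
```

Emit:
servo_tool --motion '[[[0,0,0],[0,0,0]],[[0,0,0],[0,0,0]],[[0,0,0],[0,0,0]],[[0,0,0],[0,0,0]],[[0,0,0],[0,0,0]],[[0,0,0],[0,0,0]]]' --fingers 0

```text
clock: 8.7
eef_pos: [0.5056, 0.2621, 0.0237]
ee_rot: [[-0.016, 1.0, 0.025], [0.257, 0.028, -0.966], [-0.966, -0.009, -0.257]]
wrist_force: [-0.1, 0.7, -0.0]
opening: 0.0939
finger_force: 0.0
```

```bash
python3 -c "
from h import *
c=grab('wrist','w2.png')
plan((507,250,120,1.9,-60))"
```

```text
t 8.75 p [0.5056 0.2621 0.0238] q [ 0.76  1.14  1.04 -0.89  1.97  0.84] open 0.0939
 [[-0.481, 0.001, -0.065],[-0.001, 0.042, 0.001]] rows 1.9
```

View pics/w2.png

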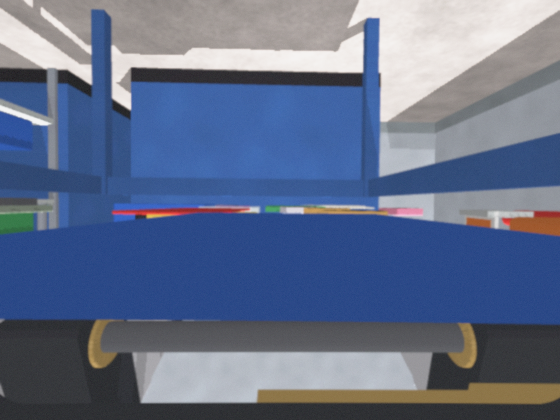

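The wrist view shows a flat pale plate between the fingers at the bottom (280,375), so it has fallen over. Go up and on to alu B, then check with the top camera.

```bash
cat >> h.py <<'E'
def pk(p,phi=40,off=3.): # TCP xy for picking
    a=np.radians(p[2]); s=np.sign(phi); return p[0]-np.sin(a)*off*s,p[1]+np.cos(a)*off*s
E
python3 -c "
from h import *
b=(552.5,-132,-13.2)
x,y=pk(b)
plan((507,255,150,1.9,-60),(515,150,170,0,-15),(540,0,170,-7,20),(x,y,150,-13.2,40),(x,y,45,-13.2,40))"
```

```text
t 8.75 p [0.5056 0.2621 0.0238] q [ 0.76  1.14  1.04 -0.89  1.97  0.84] open 0.0939
 [[-0.619, -0.0, -0.128],[-0.001, 0.042, 0.001]] rows 2.5
 [[-0.35, 0.023, 0.406],[0.003, 0.125, 0.004]] rows 5.2
 [[-0.724, 0.125, 0.194],[-0.001, 0.097, 0.02]] rows 4.2
 [[-0.629, 0.144, -0.122],[-0.009, 0.056, 0.015]] rows 2.6
 [[-0.337, -0.0, 0.402],[-0.0, -0.0, 0.0]] rows 2.1
```

Emit:
servo_tool --motion '[[[-0.619,0,-0.128],[0,0.042,0]],[[-0.619,0,-0.128],[0,0.042,0]],[[-0.619,0,-0.128],[0,0.042,0]],[[-0.619,0,-0.128],[0,0.042,0]]]'

```text
clock: 9.15
eef_pos: [0.5099, 0.2566, 0.1557]
ee_rot: [[-0.013, 1.0, 0.024], [0.505, 0.027, -0.863], [-0.863, 0.001, -0.505]]
wrist_force: [0.4, -0.8, -0.6]
opening: 0.0939
finger_force: 0.0
```

Emit:
servo_tool --motion '[[[-0.35,0.023,0.406],[0.003,0.125,0.004]],[[-0.35,0.023,0.406],[0.003,0.125,0.004]],[[-0.35,0.023,0.406],[0.003,0.125,0.004]],[[-0.35,0.023,0.406],[0.003,0.125,0.004]],[[-0.35,0.023,0.406],[0.003,0.125,0.004]],[[-0.35,0.023,0.406],[0.003,0.125,0.004]],[[-0.35,0.023,0.406],[0.003,0.125,0.004]]]'

```text
clock: 9.85
eef_pos: [0.5147, 0.1482, 0.1705]
ee_rot: [[0.004, 1.0, -0.009], [0.966, -0.006, -0.258], [-0.258, -0.008, -0.966]]
wrist_force: [-0.2, -0.3, -0.4]
opening: 0.0937
finger_force: 0.0
```

Emit:
servo_tool --motion '[[[-0.724,0.125,0.194],[-0.001,0.097,0.02]],[[-0.724,0.125,0.194],[-0.001,0.097,0.02]],[[-0.724,0.125,0.194],[-0.001,0.097,0.02]],[[-0.724,0.125,0.194],[-0.001,0.097,0.02]],[[-0.724,0.125,0.194],[-0.001,0.097,0.02]]]'

```text
clock: 10.35
eef_pos: [0.5386, -0.0036, 0.1677]
ee_rot: [[0.129, 0.991, 0.034], [0.931, -0.133, 0.341], [0.342, -0.012, -0.939]]
wrist_force: [-0.6, 0.4, -0.1]
opening: 0.0941
finger_force: 0.0
```

Emit:
servo_tool --motion '[[[-0.629,0.144,-0.122],[-0.009,0.056,0.015]],[[-0.629,0.144,-0.122],[-0.009,0.056,0.015]],[[-0.629,0.144,-0.122],[-0.009,0.056,0.015]],[[-0.629,0.144,-0.122],[-0.009,0.056,0.015]],[[-0.629,0.144,-0.122],[-0.009,0.056,0.015]]]'

```text
clock: 10.85
eef_pos: [0.5515, -0.1276, 0.1479]
ee_rot: [[0.184, 0.973, 0.142], [0.742, -0.232, 0.629], [0.644, -0.01, -0.765]]
wrist_force: [0.5, -0.1, 0.0]
opening: 0.0941
finger_force: 0.0
```

```bash
cat >> h.py <<'E'
def plates(*ns):
    for n in ns or ('top','scene'):
        c=grab(n)
        for k in ('brass','silver'):
            for b in blobs(c,*COL[k],amin=150):
                r=rect(c,b,.012)
                if r[2]<85 and r[3]>40 and 400<r[0]<720 and abs(r[1])<480: print(n,k,b.mean(0).round(),r)
E
python3 -c "
from h import *
plates()
x,y=pk((552.5,-132,-13.2));plan((x,y,45,-13.2,40))
i=load('top')['img'][170:320,90:440];cv2.imwrite('pics/t1.png',cv2.resize(i,None,fx=2.2,fy=2.2,interpolation=cv2.INTER_CUBIC))"
```

```text
top brass [224. 210.] [590.1 127.4  73.4  52.2  24.4]
top brass [283. 209.] [589.8 -38.7  72.5  51.4  24.7]
top silver [168. 242.] [502.2 282.5  69.6  53.2  -2.2]
top silver [367. 218.] [ 564.4 -275.6   80.4   64.5   -7.1]
scene brass [289. 214.] [592.5 -41.8  69.5  53.5  25.7]
scene brass [316. 165.] [593.  125.8  68.8  55.   25.6]
scene silver [311. 113.] [504.1 282.4  72.1  55.5  -3. ]
t 10.95 p [ 0.552  -0.1264  0.1495] q [-0.74  0.41  1.57  0.59  1.55 -0.64] open 0.0938
 [[-0.345, 0.013, 0.393],[-0.001, -0.0, -0.001]] rows 2.1
```

View pics/t1.png

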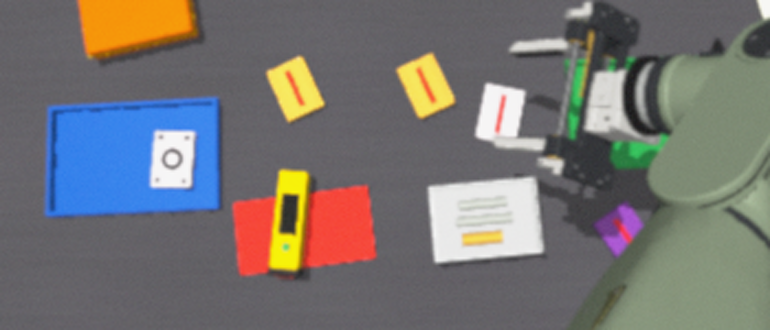

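The top crop shows the first plate at (172,159), finished face up with ring and holes, flat in the blue tray, centre (503,282). Alu B (501,112) is unmoved, so I'll pick it.

Emit:
servo_tool --motion '[[[-0.345,0.01,0.393],[0,0,-0.001]],[[-0.345,0.01,0.393],[0,0,-0.001]],[[-0.345,0.01,0.393],[0,0,-0.001]],[[-0.345,0.01,0.393],[0,0,-0.001]],[[-0.345,0.01,0.393],[0,0,-0.001]]]'

```text
clock: 11.45
eef_pos: [0.5545, -0.1316, 0.0478]
ee_rot: [[0.173, 0.974, 0.147], [0.747, -0.227, 0.625], [0.642, 0.002, -0.766]]
wrist_force: [1.0, -0.1, 0.4]
opening: 0.0943
finger_force: 0.0
```

Emit:
servo_tool --motion '[[[-0.08,0,0.096],[0,0,0]],[[-0.08,0,0.096],[0,0,0]],[[-0.08,0,0.096],[0,0,0]],[[-0.08,0,0.096],[0,0,0]]]'

```text
clock: 11.85
eef_pos: [0.5539, -0.1324, 0.0221]
ee_rot: [[0.174, 0.974, 0.148], [0.746, -0.229, 0.625], [0.643, 0.001, -0.766]]
wrist_force: [-0.5, -0.2, 0.2]
opening: 0.0941
finger_force: 0.0
```

```bash
python3 -c "
from h import *
x,y=pk((552.5,-132,-13.2));plan((x,y,7,-13.2,40))"
```

```text
t 11.85 p [ 0.5539 -0.1324  0.0221] q [-0.74  0.61  1.6   0.61  1.37 -0.77] open 0.0941
 [[-0.037, -0.007, 0.068],[0.0, 0.0, 0.0]] rows 0.3
```

Emit:
servo_tool --motion '[[[-0.037,-0.005,0.068],[0,0,0]],[[-0.037,-0.005,0.068],[0,0,0]],[[-0.037,-0.005,0.068],[0,0,0]]]'

```text
clock: 12.15
eef_pos: [0.5539, -0.1293, 0.0055]
ee_rot: [[0.176, 0.973, 0.149], [0.745, -0.23, 0.626], [0.643, 0.001, -0.766]]
wrist_force: [2.3, -2.4, 3.8]
opening: 0.0943
finger_force: 1.8
```

Emit:
servo_tool --motion '[[[0,0,0],[0,0,0]],[[0,0,0],[0,0,0]],[[0,0,0],[0,0,0]],[[0,0,0],[0,0,0]],[[0,0,0],[0,0,0]],[[0,0,0],[0,0,0]]]' --fingers 1

```text
clock: 12.75
eef_pos: [0.5523, -0.1277, 0.0054]
ee_rot: [[0.176, 0.974, 0.145], [0.744, -0.228, 0.628], [0.645, -0.002, -0.764]]
wrist_force: [1.3, -1.2, 4.2]
opening: 0.0696
finger_force: 34.1
```

```bash
python3 -c "
from h import *
relpose((552.5,-132,-13.2));x,y=pk((552.5,-132,-13.2))
t=place(508,384,1.9,-75);u=list(t);u[2]=150
print(np.load('/tmp/rel.npy')[:3],state()['finger_force'])
plan((x,y,150,-13.2,40),(540,20,170,-5,10),(520,200,170,2,-35),u)"
```

```text
plate tilt 115.2 low z diff 0.1 mm TCP [506.9 361.8  25.7]
[-0.00277715  0.0011553  -0.0031909 ] 34.14508048412017
t 12.75 p [ 0.5523 -0.1277  0.0054] q [-0.74  0.63  1.61  0.61  1.34 -0.79] open 0.0696
 [[0.462, 0.004, -0.557],[-0.0, -0.0, -0.0]] rows 2.9
 [[0.609, -0.234, 0.38],[0.01, -0.083, -0.021]] rows 3.6
 [[0.874, -0.178, 0.154],[-0.004, -0.125, -0.019]] rows 5.3
 [[0.721, -0.037, -0.383],[0.0, -0.111, 0.0]] rows 4.7
```

Emit:
servo_tool --motion '[[[0.462,0.004,-0.557],[0,0,0]],[[0.462,0.004,-0.557],[0,0,0]],[[0.462,0.004,-0.557],[0,0,0]],[[0.462,0.004,-0.557],[0,0,0]],[[0.462,0.004,-0.557],[0,0,0]]]'

```text
clock: 13.25
eef_pos: [0.5526, -0.1295, 0.1492]
ee_rot: [[0.176, 0.974, 0.144], [0.746, -0.228, 0.626], [0.642, -0.002, -0.767]]
wrist_force: [0.4, 0.2, -2.7]
opening: 0.0695
finger_force: 30.0
```

Emit:
servo_tool --motion '[[[0.609,-0.234,0.38],[0.01,-0.083,-0.021]],[[0.609,-0.234,0.38],[0.01,-0.083,-0.021]],[[0.609,-0.234,0.38],[0.01,-0.083,-0.021]],[[0.609,-0.234,0.38],[0.01,-0.083,-0.021]],[[0.609,-0.234,0.38],[0.01,-0.083,-0.021]]]'

```text
clock: 13.75
eef_pos: [0.5383, 0.0242, 0.168]
ee_rot: [[0.077, 0.997, 0.007], [0.981, -0.077, 0.176], [0.176, -0.007, -0.984]]
wrist_force: [-0.3, -0.2, -1.9]
opening: 0.0698
finger_force: 30.0
```

Emit:
servo_tool --motion '[[[0.874,-0.178,0.154],[-0.004,-0.125,-0.019]],[[0.874,-0.178,0.154],[-0.004,-0.125,-0.019]],[[0.874,-0.178,0.154],[-0.004,-0.125,-0.019]],[[0.874,-0.178,0.154],[-0.004,-0.125,-0.019]],[[0.874,-0.178,0.154],[-0.004,-0.125,-0.019]],[[0.874,-0.178,0.154],[-0.004,-0.125,-0.019]],[[0.874,-0.178,0.154],[-0.004,-0.125,-0.019]]]'

```text
clock: 14.45
eef_pos: [0.5179, 0.1984, 0.165]
ee_rot: [[-0.035, 0.999, 0.007], [0.818, 0.033, -0.575], [-0.575, -0.014, -0.818]]
wrist_force: [0.5, 0.2, -1.1]
opening: 0.0697
finger_force: 30.0
```

Emit:
servo_tool --motion '[[[0.721,-0.037,-0.383],[0,-0.111,0]],[[0.721,-0.037,-0.383],[0,-0.111,0]],[[0.721,-0.037,-0.383],[0,-0.111,0]],[[0.721,-0.037,-0.383],[0,-0.111,0]],[[0.721,-0.037,-0.383],[0,-0.111,0]],[[0.721,-0.037,-0.383],[0,-0.111,0]],[[0.721,-0.037,-0.383],[0,-0.111,0]]]'

```text
clock: 15.15
eef_pos: [0.5083, 0.3587, 0.1491]
ee_rot: [[-0.014, 1.0, 0.026], [0.261, 0.029, -0.965], [-0.965, -0.007, -0.261]]
wrist_force: [0.4, 0.6, -0.7]
opening: 0.0691
finger_force: 30.0
```

```bash
python3 -c "
from h import *
t=place(508,384,1.9,-75);u=list(t);u[2]=60;v=list(t);v[2]=36
plan(u,v)"
```

```text
plate tilt 115.2 low z diff 0.1 mm TCP [506.9 361.8  25.7]
t 15.15 p [0.5083 0.3587 0.1491] q [ 0.84  1.1   0.81 -0.95  2.19  0.64] open 0.0691
 [[0.434, -0.003, 0.101],[-0.001, -0.0, 0.001]] rows 1.8
 [[0.116, 0.0, 0.031],[-0.0, -0.0, 0.0]] rows 0.5
```

Emit:
servo_tool --motion '[[[0.434,-0.003,0.101],[0,0,0]],[[0.434,-0.003,0.101],[0,0,0]],[[0.434,-0.003,0.101],[0,0,0]],[[0.434,-0.003,0.101],[0,0,0]],[[0.434,-0.003,0.101],[0,0,0]]]'

```text
clock: 15.65
eef_pos: [0.5082, 0.365, 0.0666]
ee_rot: [[-0.006, 1.0, 0.03], [0.266, 0.031, -0.963], [-0.964, 0.002, -0.266]]
wrist_force: [-0.0, 0.1, -1.7]
opening: 0.0695
finger_force: 30.0
```

Emit:
servo_tool --motion '[[[0.116,0,0.031],[0,0,0]],[[0.116,0,0.031],[0,0,0]],[[0.116,0,0.031],[0,0,0]],[[0.116,0,0.031],[0,0,0]]]'

```text
clock: 16.05
eef_pos: [0.5069, 0.3652, 0.0402]
ee_rot: [[-0.01, 0.999, 0.031], [0.263, 0.032, -0.964], [-0.965, -0.001, -0.263]]
wrist_force: [0.6, 0.2, -0.4]
opening: 0.0695
finger_force: 30.0
```

```bash
python3 -c "
from h import *
t=place(508,384,1.9,-75)
plan(t,(508,360,150,1.9,-60));print(state()['wrist_force'])"
```

```text
plate tilt 115.2 low z diff 0.1 mm TCP [506.9 361.8  25.7]
t 16.05 p [0.5069 0.3652 0.0402] q [ 0.85  1.26  0.74 -0.89  2.13  0.74] open 0.0695
 [[0.065, -0.0, 0.035],[-0.0, -0.001, 0.0]] rows 0.3
 [[-0.603, 0.005, -0.152],[0.0, 0.042, -0.0]] rows 2.5
[ 0.62751033  0.22582665 -0.35347996]
```

Emit:
servo_tool --motion '[[[0.065,0,0.025],[0,0,0]],[[0.065,0,0.025],[0,0,0]],[[0.065,0,0.025],[0,0,0]]]'

```text
clock: 16.35
eef_pos: [0.5065, 0.3629, 0.0242]
ee_rot: [[-0.011, 0.999, 0.031], [0.26, 0.033, -0.965], [-0.965, -0.003, -0.261]]
wrist_force: [2.1, -0.2, 0.7]
opening: 0.0695
finger_force: 30.0
```

Emit:
servo_tool --motion '[[[0,0,0],[0,0,0]],[[0,0,0],[0,0,0]],[[0,0,0],[0,0,0]],[[0,0,0],[0,0,0]],[[0,0,0],[0,0,0]],[[0,0,0],[0,0,0]]]' --fingers 0

```text
clock: 16.95
eef_pos: [0.5061, 0.363, 0.0239]
ee_rot: [[-0.012, 0.999, 0.03], [0.261, 0.033, -0.965], [-0.965, -0.004, -0.261]]
wrist_force: [-0.1, 0.3, 0.2]
opening: 0.0937
finger_force: 0.0
```

Emit:
servo_tool --motion '[[[-0.603,0.003,-0.152],[0,0.042,0]],[[-0.603,0.003,-0.152],[0,0.042,0]],[[-0.603,0.003,-0.152],[0,0.042,0]],[[-0.603,0.003,-0.152],[0,0.042,0]],[[-0.603,0.003,-0.152],[0,0.042,0]]]'

```text
clock: 17.45
eef_pos: [0.5081, 0.3616, 0.1506]
ee_rot: [[-0.017, 0.999, 0.028], [0.507, 0.032, -0.861], [-0.862, -0.001, -0.507]]
wrist_force: [0.2, 0.8, -0.1]
opening: 0.0937
finger_force: 0.0
```

```bash
python3 -c "
from h import *
b=(591.5,126.5,25);x,y=pk(b)
plates()
plan((530,250,170,5,-20),(570,170,170,15,20),(x,y,120,25,40),(x,y,45,25,40),(x,y,22,25,40))"
```

```text
top brass [224. 210.] [590.  127.2  73.2  52.2  24.1]
top brass [283. 209.] [589.4 -38.9  73.2  51.4  24.7]
top silver [133. 243.] [503.5 385.1  69.9  52.4  -0.8]
top silver [168. 242.] [503.2 282.3  71.3  53.1  -2.5]
scene brass [289. 214.] [592.5 -41.8  69.5  53.5  25.7]
scene brass [316. 165.] [593.  125.8  68.8  55.   25.6]
scene silver [311. 113.] [504.1 282.4  72.1  55.5  -3. ]
scene silver [325.  90.] [505.6 384.4  72.6  54.6  -3.6]
t 17.55 p [0.5068 0.3606 0.1478] q [ 0.82  0.94  0.92 -0.75  2.03  0.71] open 0.0939
 [[-0.377, 0.097, 0.425],[-0.006, 0.11, -0.006]] rows 4.6
 [[-0.391, 0.164, 0.142],[-0.0, 0.111, -0.028]] rows 4.8
 [[-0.295, 0.045, 0.159],[0.014, 0.055, -0.024]] rows 2.6
 [[-0.241, 0.0, 0.287],[-0.0, -0.0, 0.0]] rows 1.5
 [[-0.074, 0.0, 0.088],[-0.0, 0.0, -0.0]] rows 0.5
```

Both aluminium plates lie in the blue tray at (503,282) and (504,385). Next is brass A.

Emit:
servo_tool --motion '[[[-0.377,0.097,0.425],[-0.006,0.11,-0.006]],[[-0.377,0.097,0.425],[-0.006,0.11,-0.006]],[[-0.377,0.097,0.425],[-0.006,0.11,-0.006]],[[-0.377,0.097,0.425],[-0.006,0.11,-0.006]],[[-0.377,0.097,0.425],[-0.006,0.11,-0.006]],[[-0.377,0.097,0.425],[-0.006,0.11,-0.006]]]'

```text
clock: 18.15
eef_pos: [0.5306, 0.2475, 0.1715]
ee_rot: [[-0.075, 0.997, 0.029], [0.936, 0.08, -0.342], [-0.344, 0.002, -0.939]]
wrist_force: [-0.8, -0.2, -0.4]
opening: 0.094
finger_force: 0.0
```

Emit:
servo_tool --motion '[[[-0.391,0.164,0.142],[0,0.111,-0.028]],[[-0.391,0.164,0.142],[0,0.111,-0.028]],[[-0.391,0.164,0.142],[0,0.111,-0.028]],[[-0.391,0.164,0.142],[0,0.111,-0.028]],[[-0.391,0.164,0.142],[0,0.111,-0.028]],[[-0.391,0.164,0.142],[0,0.111,-0.028]]]'

```text
clock: 18.75
eef_pos: [0.5691, 0.1674, 0.167]
ee_rot: [[-0.233, 0.968, -0.092], [0.911, 0.25, 0.329], [0.342, -0.008, -0.94]]
wrist_force: [-0.5, 0.7, 0.2]
opening: 0.0941
finger_force: 0.0
```

Emit:
servo_tool --motion '[[[-0.295,0.045,0.159],[0.014,0.055,-0.024]],[[-0.295,0.045,0.159],[0.014,0.055,-0.024]],[[-0.295,0.045,0.159],[0.014,0.055,-0.024]],[[-0.295,0.045,0.159],[0.014,0.055,-0.024]],[[-0.295,0.045,0.159],[0.014,0.055,-0.024]]]'

```text
clock: 19.25
eef_pos: [0.5894, 0.1308, 0.1194]
ee_rot: [[-0.32, 0.908, -0.271], [0.699, 0.419, 0.579], [0.639, -0.005, -0.769]]
wrist_force: [0.5, 0.6, 0.0]
opening: 0.0939
finger_force: 0.0
```

```bash
python3 -c "
from h import *
b=(591.5,126.5,25);x,y=pk(b)
plan((x,y,45,25,40),(x,y,22,25,40))"
```

```text
t 19.25 p [0.5894 0.1308 0.1194] q [-0.22  0.59  1.37  0.53  1.64 -0.74] open 0.0939
 [[-0.245, 0.002, 0.28],[-0.0, 0.001, -0.001]] rows 1.5
 [[-0.074, 0.0, 0.088],[0.0, 0.0, 0.0]] rows 0.5
```

Emit:
servo_tool --motion '[[[-0.245,0.002,0.28],[0,0,0]],[[-0.245,0.002,0.28],[0,0,0]],[[-0.245,0.002,0.28],[0,0,0]],[[-0.245,0.002,0.28],[0,0,0]]]'

```text
clock: 19.65
eef_pos: [0.5912, 0.1295, 0.0479]
ee_rot: [[-0.323, 0.908, -0.268], [0.698, 0.42, 0.58], [0.639, -0.0, -0.769]]
wrist_force: [0.1, -0.5, -0.3]
opening: 0.0941
finger_force: 0.0
```

Emit:
servo_tool --motion '[[[-0.074,0,0.088],[0,0,0]],[[-0.074,0,0.088],[0,0,0]],[[-0.074,0,0.088],[0,0,0]],[[-0.074,0,0.088],[0,0,0]]]'

```text
clock: 20.05
eef_pos: [0.5925, 0.1277, 0.0253]
ee_rot: [[-0.323, 0.909, -0.266], [0.699, 0.418, 0.581], [0.639, 0.002, -0.769]]
wrist_force: [-0.4, -0.0, -0.5]
opening: 0.0939
finger_force: 0.0
```

```bash
python3 -c "
from h import *
b=(591.5,126.5,25);x,y=pk(b);plates()
plan((x,y,8,25,40))"
```

```text
top brass [224. 210.] [590.4 127.5  74.1  52.2  24.4]
top silver [132. 242.] [503.5 384.8  70.6  52.2  -2.1]
top silver [168. 242.] [503.2 282.3  71.3  53.1  -2.5]
scene brass [289. 214.] [592.5 -41.8  69.5  53.5  25.7]
scene silver [325.  90.] [504.9 384.4  72.   55.6  -2.8]
t 20.15 p [0.5923 0.1274 0.0248] q [-0.23  0.72  1.39  0.53  1.51 -0.82] open 0.0937
 [[-0.044, -0.006, 0.073],[0.001, 0.001, -0.001]] rows 0.3
```

Emit:
servo_tool --motion '[[[-0.044,-0.006,0.071],[0,0,0]],[[-0.044,-0.006,0.071],[0,0,0]],[[-0.044,-0.006,0.071],[0,0,0]]]'

```text
clock: 20.45
eef_pos: [0.5887, 0.1292, 0.0062]
ee_rot: [[-0.319, 0.909, -0.269], [0.698, 0.417, 0.582], [0.641, -0.002, -0.768]]
wrist_force: [0.8, 0.2, 0.5]
opening: 0.0938
finger_force: 0.1
```

Emit:
servo_tool --motion '[[[0,0,0],[0,0,0]],[[0,0,0],[0,0,0]],[[0,0,0],[0,0,0]],[[0,0,0],[0,0,0]],[[0,0,0],[0,0,0]],[[0,0,0],[0,0,0]]]' --fingers 1

```text
clock: 21.05
eef_pos: [0.5891, 0.1292, 0.0066]
ee_rot: [[-0.32, 0.909, -0.268], [0.698, 0.417, 0.581], [0.64, -0.001, -0.768]]
wrist_force: [0.2, 0.4, -0.4]
opening: 0.0695
finger_force: 30.0
```

```bash
python3 -c "
from h import *
b=(591.5,126.5,25);relpose(b);x,y=pk(b)
t=place(551,-376,0,-75);u=list(t);u[2]=150
print(np.load('/tmp/rel.npy')[:3],state()['finger_force'])
plan((x,y,150,25,40),(580,0,170,12,0),(560,-200,170,0,-40),u)"
```

```text
plate tilt 114.8 low z diff 0.4 mm TCP [ 550.  -396.9   26. ]
[-0.00303397  0.00099414 -0.00177597] 29.990695416927338
t 21.05 p [0.5891 0.1292 0.0066] q [-0.23  0.74  1.39  0.53  1.49 -0.84] open 0.0695
 [[0.457, 0.004, -0.553],[0.0, 0.001, -0.001]] rows 2.9
 [[-0.368, -0.319, -0.439],[-0.013, -0.111, 0.035]] rows 4.9
 [[-0.479, -0.153, 0.0],[0.006, -0.055, 0.016]] rows 2.4
 [[-0.462, -0.102, 0.17],[0.006, -0.055, 0.016]] rows 2.4
 [[-0.69, -0.05, 0.709],[0.0, -0.097, 0.0]] rows 4.1
```

Emit:
servo_tool --motion '[[[0.457,0.004,-0.553],[0,0,0]],[[0.457,0.004,-0.553],[0,0,0]],[[0.457,0.004,-0.553],[0,0,0]],[[0.457,0.004,-0.553],[0,0,0]],[[0.457,0.004,-0.553],[0,0,0]]]'

```text
clock: 21.55
eef_pos: [0.5905, 0.1284, 0.1501]
ee_rot: [[-0.322, 0.909, -0.266], [0.7, 0.418, 0.579], [0.638, -0.0, -0.77]]
wrist_force: [-0.4, 0.1, -4.8]
opening: 0.0695
finger_force: 30.0
```

Emit:
servo_tool --motion '[[[-0.368,-0.319,-0.439],[-0.013,-0.111,0.035]],[[-0.368,-0.319,-0.439],[-0.013,-0.111,0.035]],[[-0.368,-0.319,-0.439],[-0.013,-0.111,0.035]],[[-0.368,-0.319,-0.439],[-0.013,-0.111,0.035]],[[-0.368,-0.319,-0.439],[-0.013,-0.111,0.035]],[[-0.368,-0.319,-0.439],[-0.013,-0.111,0.035]],[[-0.368,-0.319,-0.439],[-0.013,-0.111,0.035]]]'

```text
clock: 22.25
eef_pos: [0.5771, 0.001, 0.1676]
ee_rot: [[-0.202, 0.979, -0.004], [0.979, 0.202, -0.003], [-0.002, -0.004, -1.0]]
wrist_force: [1.1, -1.0, -2.5]
opening: 0.0695
finger_force: 30.0
```

Emit:
servo_tool --motion '[[[-0.479,-0.153,0],[0.006,-0.055,0.016]],[[-0.479,-0.153,0],[0.006,-0.055,0.016]],[[-0.479,-0.153,0],[0.006,-0.055,0.016]],[[-0.479,-0.153,0],[0.006,-0.055,0.016]]]'

```text
clock: 22.65
eef_pos: [0.5666, -0.1, 0.1677]
ee_rot: [[-0.097, 0.995, 0.01], [0.935, 0.095, -0.342], [-0.342, -0.024, -0.94]]
wrist_force: [-0.4, -0.3, -3.6]
opening: 0.0696
finger_force: 30.0
```

Emit:
servo_tool --motion '[[[-0.462,-0.102,0.17],[0.006,-0.055,0.016]],[[-0.462,-0.102,0.17],[0.006,-0.055,0.016]],[[-0.462,-0.102,0.17],[0.006,-0.055,0.016]],[[-0.462,-0.102,0.17],[0.006,-0.055,0.016]],[[-0.462,-0.102,0.17],[0.006,-0.055,0.016]]]'

```text
clock: 23.15
eef_pos: [0.5575, -0.2, 0.1702]
ee_rot: [[0.006, 1.0, -0.008], [0.767, -0.01, -0.641], [-0.641, -0.002, -0.767]]
wrist_force: [0.7, -0.6, -2.9]
opening: 0.0698
finger_force: 30.0
```

```bash
python3 -c "
from h import *
t=place(551,-376,0,-75);u=list(t);u[2]=150
plan(u)"
```

```text
plate tilt 114.8 low z diff 0.4 mm TCP [ 550.  -396.9   26. ]
t 23.15 p [ 0.5575 -0.2     0.1702] q [-0.12  0.3   1.68 -0.76  1.19  0.19] open 0.0698
 [[-0.691, -0.028, 0.709],[-0.001, -0.098, -0.001]] rows 4.1
```

I'll check the wrist limit for this tray with a quick kinematic fit.

```bash
cat > kin.py <<'E'
from h import *
from scipy.optimize import least_squares
Q=[[1.154,.207,1.543,0,1.394,-.151],[-.4,.38,1.51,.53,1.72,-.72],[-.4,.62,1.58,.53,1.44,-.87],[.76,.94,1.1,-.94,2.04,.72],[.76,1.12,1.05,-.89,1.97,.83],[-.74,.41,1.57,.59,1.55,-.64],[.84,1.1,.81,-.95,2.19,.64],[-.22,.59,1.37,.53,1.64,-.74],[-.12,.3,1.68,-.76,1.19,.19]]
P=[[.1513,.5541,.2046],[.5396,.0527,.1982],[.5384,.0525,.0178],[.5086,.2611,.1516],[.506,.2635,.0354],[.552,-.1264,.1495],[.5083,.3587,.1491],[.5894,.1308,.1194],[.5575,-.2,.1702]]
rot=R.from_euler
def fk(q,L):
    h,a,b,d,e=L
    A=rot('z',q[0])*rot('y',q[1]); p=np.array([0,0,h])+A.apply([e,0,a])
    B=A*rot('y',q[2]); p=p+B.apply([0,0,b]); C=B*rot('z',q[3])*rot('y',q[4]); p=p+C.apply([0,0,d])
    return p,C*rot('z',q[5])*rot('z',0)
L=least_squares(lambda L:np.ravel([fk(q,L)[0]-p for q,p in zip(Q,P)]),[.3,.4,.4,.22,0]).x
if __name__=='__main__':
    print(L.round(4),np.abs(np.ravel([fk(q,L)[0]-p for q,p in zip(Q,P)])).max())
    s=state();print(fk(s['q'],L)[1].as_matrix().round(2),np.round(s['ee_rot'],2))
E
cat >> kin.py <<'E'
def ik(x,y,z,psi,phi=0,q0=None):
    p,o=pose(x,y,z,psi,phi); lo=np.array([-2.73,-.86,.23,-1.11,.08,-2.82]);hi=np.array([2.73,2.22,2.46,4.25,2.63,2.82])
    q0=np.array(state()['q'] if q0 is None else q0)
    def f(q): P,O=fk(q,L); return np.r_[(P-p)*10,(O.inv()*o*FIX).as_rotvec()]
    g=least_squares(f,np.clip(q0,lo+.01,hi-.01),bounds=(lo,hi)); return g.x.round(2),round(float(np.abs(g.fun).max()),3)
FIX=R.identity()
E
python3 - <<'E'
import kin;from kin import *
import subprocess
print(L.round(4),max(np.linalg.norm(fk(q,L)[0]-p) for q,p in zip(Q,P)))
s=state();kin.FIX=R.from_matrix(np.array(s['ee_rot']).reshape(3,3)).inv()*fk(s['q'],L)[1]
print('fix',kin.FIX.as_rotvec().round(2))
for psi in (15,0,-15,-30,-45):
  for phi in(-65,-75): print(psi,phi,ik(550,-397,30,psi,phi),ik(550,-297,30,psi,phi))
E
```

```text
[ 0.209   0.4105  0.4788  0.3215 -0.0023] 0.1003572451588703
fix [ 0.   -0.   -1.57]
15 -65 (array([-0.29,  0.51,  1.78, -1.11,  0.87,  0.3 ]), 0.321) (array([-0.09,  0.51,  1.83, -1.11,  1.03,  0.48]), 0.256)
15 -75 (array([-0.26,  0.57,  1.72, -1.11,  0.98,  0.35]), 0.452) (array([-0.05,  0.59,  1.76, -1.11,  1.16,  0.55]), 0.358)
0 -65 (array([-0.23,  0.66,  1.63, -1.11,  1.14,  0.51]), 0.189) (array([-0.04,  0.65,  1.7 , -1.11,  1.25,  0.67]), 0.115)
0 -75 (array([-0.2 ,  0.74,  1.55, -1.11,  1.26,  0.56]), 0.295) (array([-0.02,  0.74,  1.62, -1.11,  1.38,  0.71]), 0.202)
-15 -65 (array([-0.2 ,  0.8 ,  1.49, -1.11,  1.34,  0.66]), 0.061) (array([-0.02,  0.78,  1.58, -1.1 ,  1.42,  0.8 ]), 0.0)
-15 -75 (array([-0.19,  0.88,  1.39, -1.11,  1.47,  0.68]), 0.158) (array([-0.01,  0.88,  1.48, -1.11,  1.56,  0.82]), 0.075)
-30 -65 (array([-0.21,  0.93,  1.28, -1.04,  1.54,  0.71]), 0.0) (array([-0.06,  0.91,  1.33, -0.95,  1.62,  0.79]), 0.0)
-30 -75 (array([-0.19,  1.03,  1.22, -1.11,  1.66,  0.74]), 0.036) (array([-0.04,  1.01,  1.28, -1.05,  1.74,  0.83]), 0.0)
-45 -65 (array([-0.25,  1.09,  1.  , -0.92,  1.77,  0.7 ]), 0.0) (array([-0.12,  1.04,  1.08, -0.83,  1.83,  0.81]), 0.0)
-45 -75 (array([-0.23,  1.19,  0.92, -1.03,  1.88,  0.71]), 0.0) (array([-0.1 ,  1.15,  1.  , -0.93,  1.95,  0.8 ]), 0.0)
```

```bash
python3 - <<'E'
s=open('kin.py').read()
a=s.index('def fk');b=s.index("if __name__")
c=s.index('def ik')
s=s[:a]+'''def fk(q,L):
    A=rot('z',q[0]); p=A.apply([L[0],0,L[1]]); A=A*rot('y',q[1]); p=p+A.apply([L[2],L[3],L[4]])
    A=A*rot('y',q[2]); p=p+A.apply([L[5],0,L[6]]); A=A*rot('z',q[3]); p=p+A.apply([0,L[8],0]); A=A*rot('y',q[4]); p=p+A.apply([L[9],0,L[7]])
    return p,A*rot('z',q[5])
res=lambda L:np.ravel([fk(q,L)[0]-p for q,p in zip(Q,P)])
L=least_squares(lambda L:np.r_[res(L),1e-3*L],[0,.2,0,0,.4,0,.4,.22,0,0]).x
'''+s[c:]
open('kin.py','w').write(s)
E
python3 - <<'E'
import kin;from kin import *
print(L.round(4),np.abs(res(L)).max())
kin.FIX=R.from_rotvec([0,0,-np.pi/2])
s=state();print(fk(s['q'],L)[0],s['eef_pos'],((R.from_matrix(np.array(s['ee_rot']).reshape(3,3)).inv()*fk(s['q'],L)[1])*kin.FIX.inv()).magnitude())
for psi in (0,-15,-30,-45):
  for phi in(-65,-75): print(psi,phi,ik(550,-397,30,psi,phi),ik(550,-297,30,psi,phi))
E
```

```text
[-2.200e-03  2.883e-01 -4.800e-03  8.710e-02  4.545e-01  9.920e-02
  5.076e-01  3.418e-01 -6.000e-04 -5.000e-04] 0.0032735973601616397
[ 0.55667248 -0.19924605  0.16921682] [ 0.55749575 -0.19996034  0.17024369] 5.228659148111552e-16
0 -65 (array([-0.36,  0.69,  1.58, -1.11,  1.05,  0.41]), 0.233) (array([-0.17,  0.69,  1.62, -1.11,  1.17,  0.57]), 0.167)
0 -75 (array([-0.33,  0.75,  1.5 , -1.11,  1.17,  0.46]), 0.349) (array([-0.15,  0.78,  1.53, -1.11,  1.3 ,  0.61]), 0.266)
-15 -65 (array([-0.32,  0.82,  1.43, -1.11,  1.28,  0.58]), 0.105) (array([-0.15,  0.82,  1.49, -1.11,  1.37,  0.71]), 0.041)
-15 -75 (array([-0.3 ,  0.9 ,  1.34, -1.11,  1.4 ,  0.59]), 0.213) (array([-0.13,  0.91,  1.39, -1.11,  1.5 ,  0.72]), 0.132)
-30 -65 (array([-0.3 ,  0.95,  1.27, -1.09,  1.48,  0.67]), 0.0) (array([-0.16,  0.93,  1.3 , -1.01,  1.56,  0.74]), 0.0)
-30 -75 (array([-0.29,  1.03,  1.17, -1.11,  1.59,  0.67]), 0.092) (array([-0.14,  1.04,  1.23, -1.11,  1.68,  0.78]), 0.009)
-45 -65 (array([-0.34,  1.06,  1.03, -0.97,  1.7 ,  0.66]), 0.0) (array([-0.21,  1.04,  1.08, -0.89,  1.77,  0.75]), 0.0)
-45 -75 (array([-0.31,  1.17,  0.95, -1.09,  1.81,  0.67]), 0.0) (array([-0.19,  1.15,  1.  , -1.  ,  1.89,  0.75]), 0.0)
```

The fit is good to 3 mm. Over the green tray, yaw −50° keeps q4 in range, so the plates will lie diagonally with room to spare.

```bash
cat >> h.py <<'E'
def place(x,y,psi,phi,clear=1.,floor=3.):
    r=np.load('/tmp/rel.npy'); c=r[:3]; Q=R.from_quat(r[3:]); a=np.radians(psi)
    _,o=pose(0,0,0,psi,phi)
    k=np.array([[i*35,j*25,l*6] for i in(-1,1) for j in(-1,1) for l in(-1,1)])/1000
    w=o.apply(c+Q.apply(k)); low=w[np.argsort(w[:,2])[:2]]; m=low.mean(0)+.025*np.array([-np.sin(a),np.cos(a),0])*(-np.sign(phi))
    tilt=np.degrees(np.arccos((o*Q).apply([0,0,1])[2]))
    t=np.array([x/1000-m[0], y/1000-m[1], (floor+clear)/1000-low[0,2]])
    print('plate tilt %.1f'%tilt,'low z diff %.1f mm'%((low[1,2]-low[0,2])*1e3),'TCP',(t*1e3).round(1)); return (*(t*1e3),psi,phi)
E
sed -i 's/^FIX=.*/FIX=R.from_rotvec([0,0,-np.pi\/2])/' kin.py
python3 - <<'E'
from kin import *
t=place(545,-370,-50,-74);u=list(t);u[2]=150
print(ik(*t),ik(*u))
plan((550,-280,160,-25,-55),u)
E
```

```text
plate tilt 113.8 low z diff 0.4 mm TCP [ 528.2 -383.    26.1]
(array([-0.33,  1.17,  0.96, -1.03,  1.85,  0.71]), 0.0) (array([-0.33,  0.98,  1.02, -1.06,  1.92,  0.6 ]), 0.0)
t 23.15 p [ 0.5575 -0.2     0.1702] q [-0.12  0.3   1.68 -0.76  1.19  0.19] open 0.0698
 [[-0.274, -0.033, 0.296],[0.05, -0.041, 0.046]] rows 3.3
 [[-0.253, 0.119, 0.449],[0.063, -0.052, 0.03]] rows 3.6
```

Emit:
servo_tool --motion '[[[-0.274,-0.033,0.296],[0.05,-0.041,0.046]],[[-0.274,-0.033,0.296],[0.05,-0.041,0.046]],[[-0.274,-0.033,0.296],[0.05,-0.041,0.046]],[[-0.274,-0.033,0.296],[0.05,-0.041,0.046]],[[-0.274,-0.033,0.296],[0.05,-0.041,0.046]]]'

```text
clock: 23.65
eef_pos: [0.5516, -0.2801, 0.1598]
ee_rot: [[0.243, 0.907, -0.345], [0.522, -0.422, -0.741], [-0.818, 0.0, -0.576]]
wrist_force: [0.1, 0.1, -4.5]
opening: 0.0697
finger_force: 30.0
```

Emit:
servo_tool --motion '[[[-0.253,0.119,0.449],[0.063,-0.052,0.03]],[[-0.253,0.119,0.449],[0.063,-0.052,0.03]],[[-0.253,0.119,0.449],[0.063,-0.052,0.03]],[[-0.253,0.119,0.449],[0.063,-0.052,0.03]],[[-0.253,0.119,0.449],[0.063,-0.052,0.03]],[[-0.253,0.119,0.449],[0.063,-0.052,0.03]],[[-0.253,0.119,0.449],[0.063,-0.052,0.03]]]'

```text
clock: 24.35
eef_pos: [0.5293, -0.3827, 0.1536]
ee_rot: [[0.215, 0.645, -0.733], [0.177, -0.764, -0.62], [-0.96, 0.004, -0.278]]
wrist_force: [-0.4, 0.2, -3.6]
opening: 0.0697
finger_force: 30.0
```

```bash
python3 - <<'E'
from kin import *
t=place(545,-370,-50,-74);u=list(t);u[2]=60;v=list(t);v[2]=36
plan(u,v)
E
```

```text
plate tilt 113.8 low z diff 0.4 mm TCP [ 528.2 -383.    26.1]
t 24.35 p [ 0.5293 -0.3827  0.1536] q [-0.32  0.97  1.02 -1.06  1.92  0.59] open 0.0697
 [[0.448, -0.004, 0.135],[0.001, -0.0, -0.0]] rows 1.9
 [[0.115, 0.0, 0.033],[0.0, -0.0, 0.0]] rows 0.5
```

Emit:
servo_tool --motion '[[[0.448,-0.004,0.135],[0,0,0]],[[0.448,-0.004,0.135],[0,0,0]],[[0.448,-0.004,0.135],[0,0,0]],[[0.448,-0.004,0.135],[0,0,0]],[[0.448,-0.004,0.135],[0,0,0]]]'

```text
clock: 24.85
eef_pos: [0.5294, -0.384, 0.0629]
ee_rot: [[0.217, 0.644, -0.733], [0.173, -0.765, -0.621], [-0.961, 0.008, -0.277]]
wrist_force: [-0.0, -0.5, -2.6]
opening: 0.0694
finger_force: 30.0
```

Emit:
servo_tool --motion '[[[0.115,0,0.033],[0,0,0]],[[0.115,0,0.033],[0,0,0]],[[0.115,0,0.033],[0,0,0]],[[0.115,0,0.033],[0,0,0]]]'

```text
clock: 25.25
eef_pos: [0.5284, -0.3838, 0.0368]
ee_rot: [[0.215, 0.644, -0.735], [0.174, -0.765, -0.62], [-0.961, 0.005, -0.277]]
wrist_force: [-0.5, -0.4, -3.0]
opening: 0.069
finger_force: 30.0
```

```bash
python3 - <<'E'
from kin import *
t=place(545,-370,-50,-74)
b=(591,-40,25);x,y=pk(b)
plan(t,(530,-380,150,-50,-60),(550,-280,160,-25,-40))
E
```

```text
plate tilt 113.8 low z diff 0.4 mm TCP [ 528.2 -383.    26.1]
t 25.25 p [ 0.5284 -0.3838  0.0368] q [-0.33  1.15  0.97 -1.03  1.86  0.71] open 0.069
 [[0.052, -0.004, 0.013],[0.0, -0.0, -0.001]] rows 0.2
 [[-0.591, -0.006, -0.187],[-0.0, 0.039, 0.0]] rows 2.5
 [[0.156, -0.319, -0.37],[-0.053, 0.055, -0.045]] rows 3.7
```

Emit:
servo_tool --motion '[[[0.055,-0.004,0.013],[0,0,0]],[[0.055,-0.004,0.013],[0,0,0]],[[0.055,-0.004,0.013],[0,0,0]]]'

```text
clock: 25.55
eef_pos: [0.5292, -0.3836, 0.026]
ee_rot: [[0.214, 0.645, -0.733], [0.171, -0.764, -0.622], [-0.962, 0.008, -0.274]]
wrist_force: [5.3, -1.8, 5.1]
opening: 0.0696
finger_force: 30.0
```

Emit:
servo_tool --motion '[[[0,0,0],[0,0,0]],[[0,0,0],[0,0,0]],[[0,0,0],[0,0,0]],[[0,0,0],[0,0,0]],[[0,0,0],[0,0,0]],[[0,0,0],[0,0,0]]]' --fingers 0

```text
clock: 26.15
eef_pos: [0.5269, -0.3824, 0.0224]
ee_rot: [[0.211, 0.643, -0.736], [0.176, -0.766, -0.619], [-0.961, 0.001, -0.275]]
wrist_force: [-0.4, 0.7, 1.3]
opening: 0.0939
finger_force: 0.0
```

Emit:
servo_tool --motion '[[[-0.591,-0.006,-0.187],[0,0.039,0]],[[-0.591,-0.006,-0.187],[0,0.039,0]],[[-0.591,-0.006,-0.187],[0,0.039,0]],[[-0.591,-0.006,-0.187],[0,0.039,0]],[[-0.591,-0.006,-0.187],[0,0.039,0]]]'

```text
clock: 26.65
eef_pos: [0.5296, -0.3794, 0.1486]
ee_rot: [[0.387, 0.643, -0.66], [0.32, -0.766, -0.558], [-0.865, 0.005, -0.502]]
wrist_force: [0.6, 0.3, -0.8]
opening: 0.0944
finger_force: 0.0
```

```bash
python3 - <<'E'
from kin import *
plates()
x,y=pk((591,-40,25))
print(ik(x,y,120,25,40))
plan((550,-280,160,-25,-40),(570,-130,170,0,0),(x,y,120,25,40))
E
```

```text
top brass [279. 204.] [600.6 -33.4  50.3  48.4 -67.4]
top silver [132. 242.] [503.5 384.6  70.   53.1  -1.1]
top silver [168. 242.] [503.2 282.1  70.1  53.9  -4.5]
top silver [393. 173.] [ 683.4 -357.6   81.2   58.9  -62.5]
scene silver [281. 259.] [ 623.5 -156.3   71.9   50.   -13.4]
scene silver [311. 113.] [504.1 282.4  72.1  55.5  -3. ]
scene silver [325.  90.] [504.9 384.4  72.   55.6  -2.8]
(array([-0.45,  0.66,  1.26,  0.43,  1.78, -0.92]), 0.0)
t 26.75 p [ 0.5282 -0.3787  0.1459] q [-0.36  0.85  1.09 -0.88  1.79  0.59] open 0.0939
 [[0.139, -0.308, -0.383],[-0.053, 0.055, -0.045]] rows 3.7
 [[0.521, -0.226, -0.502],[-0.024, 0.109, -0.067]] rows 5.5
 [[0.464, 0.099, 0.25],[0.024, 0.109, -0.067]] rows 5.5
```

Emit:
servo_tool --motion '[[[0.139,-0.308,-0.383],[-0.053,0.055,-0.045]],[[0.139,-0.308,-0.383],[-0.053,0.055,-0.045]],[[0.139,-0.308,-0.383],[-0.053,0.055,-0.045]],[[0.139,-0.308,-0.383],[-0.053,0.055,-0.045]],[[0.139,-0.308,-0.383],[-0.053,0.055,-0.045]]]'

```text
clock: 27.25
eef_pos: [0.5487, -0.2796, 0.1615]
ee_rot: [[0.324, 0.906, -0.272], [0.696, -0.423, -0.581], [-0.641, -0.001, -0.767]]
wrist_force: [0.0, -0.5, 0.4]
opening: 0.0937
finger_force: 0.0
```

Emit:
servo_tool --motion '[[[0.521,-0.226,-0.502],[-0.024,0.109,-0.067]],[[0.521,-0.226,-0.502],[-0.024,0.109,-0.067]],[[0.521,-0.226,-0.502],[-0.024,0.109,-0.067]],[[0.521,-0.226,-0.502],[-0.024,0.109,-0.067]],[[0.521,-0.226,-0.502],[-0.024,0.109,-0.067]],[[0.521,-0.226,-0.502],[-0.024,0.109,-0.067]],[[0.521,-0.226,-0.502],[-0.024,0.109,-0.067]]]'

```text
clock: 27.95
eef_pos: [0.5697, -0.1326, 0.1696]
ee_rot: [[0.004, 1.0, -0.006], [1.0, -0.004, 0.002], [0.002, -0.006, -1.0]]
wrist_force: [0.3, -0.4, 0.4]
opening: 0.094
finger_force: 0.0
```

```bash
python3 - <<'E'
from kin import *
plates()
x,y=pk((591,-40,25))
plan((x,y,120,25,40))
a=load('top')['img'][170:320,90:440];b=load('scene')['img'][60:380,140:440]
a=cv2.resize(a,(620,266));b=cv2.resize(b,(310,330));cv2.imwrite('pics/t2.png',np.vstack([a,np.hstack([b,np.zeros_like(b)])]))
E
```

```text
top brass [400. 223.] [ 541.6 -364.8   71.3   50.4  -53.6]
top brass [279. 205.] [598.3 -34.8  53.8  51.4  24.7]
top silver [132. 242.] [503.5 384.5  70.   53.2  -1.1]
top silver [168. 242.] [503.2 282.2  70.9  53.6  -3.4]
scene brass [203. 324.] [ 543.7 -365.9   70.8   50.6  -54.1]
scene brass [288. 216.] [592.5 -41.8  69.5  53.5  25.8]
scene silver [311. 113.] [504.1 282.4  72.1  55.5  -3. ]
scene silver [325.  90.] [504.9 384.4  72.   55.6  -2.8]
t 28.05 p [ 0.5701 -0.1308  0.1695] q [-0.37  0.26  1.55 -0.    1.33 -0.37] open 0.0939
 [[0.467, 0.099, 0.247],[0.023, 0.109, -0.067]] rows 5.5
```

View pics/t2.png

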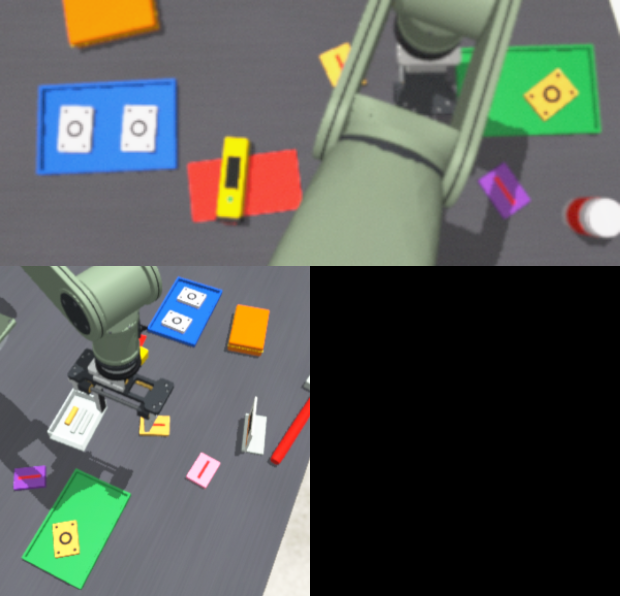

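The picture shows both alu plates finished face up in blue at (75,128) and (139,128), and brass 1 finished face up in green at (552,93). Brass B is unmoved, so I'll pick it.

Emit:
servo_tool --motion '[[[0.467,0.099,0.247],[0.023,0.109,-0.067]],[[0.467,0.099,0.247],[0.023,0.109,-0.067]],[[0.467,0.099,0.247],[0.023,0.109,-0.067]],[[0.467,0.099,0.247],[0.023,0.109,-0.067]],[[0.467,0.099,0.247],[0.023,0.109,-0.067]],[[0.467,0.099,0.247],[0.023,0.109,-0.067]],[[0.467,0.099,0.247],[0.023,0.109,-0.067]],[[0.467,0.099,0.247],[0.023,0.109,-0.067]]]'

```text
clock: 28.85
eef_pos: [0.59, -0.0361, 0.1205]
ee_rot: [[-0.327, 0.906, -0.27], [0.694, 0.424, 0.582], [0.642, 0.003, -0.767]]
wrist_force: [-0.5, -0.6, 1.3]
opening: 0.094
finger_force: 0.0
```

```bash
python3 - <<'E'
from kin import *
x,y=pk((591,-40,25))
plates('scene')
plan((x,y,45,25,40),(x,y,22,25,40))
E
```

```text
scene brass [203. 324.] [ 543.5 -365.5   71.5   50.6  -53.9]
scene silver [311. 113.] [504.1 282.4  72.1  55.5  -3. ]
scene silver [325.  90.] [504.9 384.4  72.   55.6  -2.8]
t 28.9 p [ 0.5902 -0.0359  0.1214] q [-0.45  0.66  1.26  0.43  1.78 -0.92] open 0.0939
 [[-0.249, -0.007, 0.29],[0.0, 0.0, 0.001]] rows 1.5
 [[-0.074, 0.0, 0.088],[0.0, 0.0, 0.0]] rows 0.5
```

Emit:
servo_tool --motion '[[[-0.249,-0.007,0.29],[0,0,0]],[[-0.249,-0.007,0.29],[0,0,0]],[[-0.249,-0.007,0.29],[0,0,0]],[[-0.249,-0.007,0.29],[0,0,0]]]'

```text
clock: 29.3
eef_pos: [0.59, -0.0375, 0.0464]
ee_rot: [[-0.329, 0.905, -0.268], [0.693, 0.424, 0.582], [0.641, 0.006, -0.767]]
wrist_force: [0.6, 0.6, -0.2]
opening: 0.094
finger_force: 0.0
```

Emit:
servo_tool --motion '[[[-0.074,0,0.088],[0,0,0]],[[-0.074,0,0.088],[0,0,0]],[[-0.074,0,0.088],[0,0,0]],[[-0.074,0,0.088],[0,0,0]]]'

```text
clock: 29.7
eef_pos: [0.5913, -0.0387, 0.0243]
ee_rot: [[-0.331, 0.906, -0.265], [0.694, 0.424, 0.582], [0.639, 0.008, -0.769]]
wrist_force: [-0.1, 0.6, -0.2]
opening: 0.0939
finger_force: 0.0
```

```bash
python3 - <<'E'
from kin import *
x,y=pk((591,-40,25))
c=grab('wrist');k=max(blobs(c,*COL['brass'],amin=300),key=len);print(rect(c,k,.012))
plan((x,y,8,25,40))
E
```

```text
[694.4 -83.2 180.3   9.6  25.4]
t 29.75 p [ 0.5912 -0.0387  0.0241] q [-0.46  0.78  1.28  0.42  1.64 -0.99] open 0.094
 [[-0.044, -0.004, 0.068],[0.001, 0.001, 0.001]] rows 0.3
```

Emit:
servo_tool --motion '[[[-0.044,-0.004,0.067],[0,0,0]],[[-0.044,-0.004,0.067],[0,0,0]],[[-0.044,-0.004,0.067],[0,0,0]]]'

```text
clock: 30.05
eef_pos: [0.5885, -0.0369, 0.0061]
ee_rot: [[-0.328, 0.906, -0.268], [0.693, 0.424, 0.583], [0.642, 0.006, -0.767]]
wrist_force: [0.2, -0.1, 0.4]
opening: 0.0939
finger_force: 0.4
```

Emit:
servo_tool --motion '[[[0,0,0],[0,0,0]],[[0,0,0],[0,0,0]],[[0,0,0],[0,0,0]],[[0,0,0],[0,0,0]],[[0,0,0],[0,0,0]],[[0,0,0],[0,0,0]]]' --fingers 1

```text
clock: 30.65
eef_pos: [0.5886, -0.0367, 0.0062]
ee_rot: [[-0.328, 0.906, -0.268], [0.693, 0.424, 0.583], [0.641, 0.006, -0.767]]
wrist_force: [1.0, 0.8, -1.6]
opening: 0.0693
finger_force: 30.1
```

```bash
python3 - <<'E'
from kin import *
b=(591,-40,25);relpose(b);x,y=pk(b)
t=place(558,-275,-50,-75);u=list(t);u[2]=150
print(ik(*t),state()['finger_force'])
plan((x,y,150,25,40),(570,-120,170,0,0),(555,-200,170,-25,-38),u)
E
```

```text
plate tilt 114.9 low z diff 0.2 mm TCP [ 541.  -288.1   25.6]
(array([-0.2 ,  1.17,  0.96, -0.95,  1.95,  0.77]), 0.0) 30.131606817791408
t 30.65 p [ 0.5886 -0.0367  0.0062] q [-0.45  0.8   1.29  0.42  1.62 -1.  ] open 0.0693
 [[0.457, 0.008, -0.555],[0.001, 0.0, 0.001]] rows 2.9
 [[-0.191, -0.264, -0.291],[-0.024, -0.109, 0.067]] rows 5.5
 [[-0.4, -0.075, 0.0],[0.023, -0.104, 0.067]] rows 5.3
 [[-0.276, 0.123, 0.343],[0.059, -0.101, 0.039]] rows 5.2
```

Emit:
servo_tool --motion '[[[0.457,0.008,-0.555],[0,0,0]],[[0.457,0.008,-0.555],[0,0,0]],[[0.457,0.008,-0.555],[0,0,0]],[[0.457,0.008,-0.555],[0,0,0]],[[0.457,0.008,-0.555],[0,0,0]]]'

```text
clock: 31.15
eef_pos: [0.5903, -0.0383, 0.1503]
ee_rot: [[-0.33, 0.906, -0.266], [0.695, 0.423, 0.581], [0.638, 0.007, -0.77]]
wrist_force: [-0.1, -1.0, -4.2]
opening: 0.0693
finger_force: 29.9
```

Emit:
servo_tool --motion '[[[-0.191,-0.264,-0.291],[-0.024,-0.109,0.067]],[[-0.191,-0.264,-0.291],[-0.024,-0.109,0.067]],[[-0.191,-0.264,-0.291],[-0.024,-0.109,0.067]],[[-0.191,-0.264,-0.291],[-0.024,-0.109,0.067]],[[-0.191,-0.264,-0.291],[-0.024,-0.109,0.067]],[[-0.191,-0.264,-0.291],[-0.024,-0.109,0.067]],[[-0.191,-0.264,-0.291],[-0.024,-0.109,0.067]],[[-0.191,-0.264,-0.291],[-0.024,-0.109,0.067]]]'

```text
clock: 31.95
eef_pos: [0.5683, -0.1195, 0.1673]
ee_rot: [[-0.001, 1.0, -0.001], [1.0, 0.001, 0.005], [0.005, -0.001, -1.0]]
wrist_force: [0.8, -0.3, -3.3]
opening: 0.0695
finger_force: 29.9
```

Emit:
servo_tool --motion '[[[-0.4,-0.075,0],[0.023,-0.104,0.067]],[[-0.4,-0.075,0],[0.023,-0.104,0.067]],[[-0.4,-0.075,0],[0.023,-0.104,0.067]],[[-0.4,-0.075,0],[0.023,-0.104,0.067]],[[-0.4,-0.075,0],[0.023,-0.104,0.067]],[[-0.4,-0.075,0],[0.023,-0.104,0.067]],[[-0.4,-0.075,0],[0.023,-0.104,0.067]]]'

```text
clock: 32.65
eef_pos: [0.5545, -0.1995, 0.1658]
ee_rot: [[0.333, 0.906, -0.262], [0.717, -0.424, -0.554], [-0.613, -0.004, -0.79]]
wrist_force: [-0.4, 0.2, -3.8]
opening: 0.0699
finger_force: 29.9
```

Emit:
servo_tool --motion '[[[-0.276,0.123,0.343],[0.059,-0.101,0.039]],[[-0.276,0.123,0.343],[0.059,-0.101,0.039]],[[-0.276,0.123,0.343],[0.059,-0.101,0.039]],[[-0.276,0.123,0.343],[0.059,-0.101,0.039]],[[-0.276,0.123,0.343],[0.059,-0.101,0.039]],[[-0.276,0.123,0.343],[0.059,-0.101,0.039]],[[-0.276,0.123,0.343],[0.059,-0.101,0.039]]]'

```text
clock: 33.35
eef_pos: [0.5399, -0.2896, 0.1463]
ee_rot: [[0.2, 0.64, -0.742], [0.172, -0.768, -0.617], [-0.965, -0.004, -0.263]]
wrist_force: [-0.3, 0.3, -2.8]
opening: 0.0695
finger_force: 29.9
```

```bash
python3 - <<'E'
from kin import *
t=place(556,-278,-50,-75);u=list(t);u[2]=60;v=list(t);v[2]=36
plates();plan(u,v)
E
```

```text
plate tilt 114.9 low z diff 0.2 mm TCP [ 539.  -291.1   25.6]
top silver [132. 242.] [503.5 384.6  70.   53.1  -1.1]
scene brass [203. 324.] [ 543.8 -365.3   71.4   51.1  -53.7]
scene silver [327. 229.] [692.8 -30.2  66.7  56.9 -41.7]
t 33.45 p [ 0.5413 -0.2893  0.1511] q [-0.21  0.98  1.02 -1.    2.02  0.66] open 0.0694
 [[0.435, -0.002, 0.135],[-0.0, -0.001, -0.001]] rows 1.8
 [[0.116, 0.0, 0.031],[0.0, 0.0, 0.0]] rows 0.5
```

Emit:
servo_tool --motion '[[[0.435,-0.002,0.135],[0,0,0]],[[0.435,-0.002,0.135],[0,0,0]],[[0.435,-0.002,0.135],[0,0,0]],[[0.435,-0.002,0.135],[0,0,0]],[[0.435,-0.002,0.135],[0,0,0]]]'

```text
clock: 33.95
eef_pos: [0.5406, -0.2908, 0.0634]
ee_rot: [[0.21, 0.641, -0.738], [0.165, -0.767, -0.62], [-0.964, 0.008, -0.267]]
wrist_force: [0.6, -0.1, -3.0]
opening: 0.0696
finger_force: 29.9
```

Emit:
servo_tool --motion '[[[0.116,0,0.031],[0,0,0]],[[0.116,0,0.031],[0,0,0]],[[0.116,0,0.031],[0,0,0]],[[0.116,0,0.031],[0,0,0]]]'

```text
clock: 34.35
eef_pos: [0.5396, -0.2905, 0.037]
ee_rot: [[0.206, 0.641, -0.739], [0.166, -0.767, -0.619], [-0.964, 0.005, -0.264]]
wrist_force: [-0.2, 0.2, -4.0]
opening: 0.0699
finger_force: 29.9
```

```bash
python3 - <<'E'
from kin import *
t=place(556,-278,-50,-75)
plan(t,(540,-290,150,-50,-60),(560,-220,200,-25,-20))
E
```

```text
plate tilt 114.9 low z diff 0.2 mm TCP [ 539.  -291.1   25.6]
t 34.35 p [ 0.5396 -0.2905  0.037 ] q [-0.21  1.15  0.97 -0.95  1.95  0.77] open 0.0699
 [[0.053, 0.0, 0.019],[-0.0, -0.001, -0.001]] rows 0.2
 [[-0.599, -0.001, -0.168],[0.0, 0.042, 0.0]] rows 2.5
 [[-0.066, -0.204, -0.386],[-0.046, 0.109, -0.054]] rows 5.5
```

Emit:
servo_tool --motion '[[[0.054,0,0.016],[0,0,0]],[[0.054,0,0.016],[0,0,0]],[[0.054,0,0.016],[0,0,0]]]'

```text
clock: 34.65
eef_pos: [0.5394, -0.291, 0.0249]
ee_rot: [[0.204, 0.642, -0.739], [0.165, -0.767, -0.621], [-0.965, 0.005, -0.262]]
wrist_force: [3.1, -0.9, 2.8]
opening: 0.0698
finger_force: 30.0
```

Emit:
servo_tool --motion '[[[0,0,0],[0,0,0]],[[0,0,0],[0,0,0]],[[0,0,0],[0,0,0]],[[0,0,0],[0,0,0]],[[0,0,0],[0,0,0]],[[0,0,0],[0,0,0]]]' --fingers 0

```text
clock: 35.25
eef_pos: [0.5382, -0.2904, 0.0231]
ee_rot: [[0.202, 0.641, -0.74], [0.168, -0.767, -0.619], [-0.965, 0.001, -0.263]]
wrist_force: [0.1, -0.3, 0.0]
opening: 0.0939
finger_force: 0.0
```

Emit:
servo_tool --motion '[[[-0.599,0,-0.168],[0,0.042,0]],[[-0.599,0,-0.168],[0,0.042,0]],[[-0.599,0,-0.168],[0,0.042,0]],[[-0.599,0,-0.168],[0,0.042,0]],[[-0.599,0,-0.168],[0,0.042,0]]]'

```text
clock: 35.75
eef_pos: [0.5393, -0.2897, 0.1486]
ee_rot: [[0.391, 0.641, -0.661], [0.323, -0.768, -0.554], [-0.862, 0.003, -0.507]]
wrist_force: [0.0, -0.6, -0.6]
opening: 0.0942
finger_force: 0.0
```

Emit:
servo_tool --motion '[[[-0.066,-0.204,-0.386],[-0.046,0.109,-0.054]],[[-0.066,-0.204,-0.386],[-0.046,0.109,-0.054]],[[-0.066,-0.204,-0.386],[-0.046,0.109,-0.054]],[[-0.066,-0.204,-0.386],[-0.046,0.109,-0.054]],[[-0.066,-0.204,-0.386],[-0.046,0.109,-0.054]],[[-0.066,-0.204,-0.386],[-0.046,0.109,-0.054]],[[-0.066,-0.204,-0.386],[-0.046,0.109,-0.054]]]'

```text
clock: 36.45
eef_pos: [0.5567, -0.2206, 0.1978]
ee_rot: [[0.403, 0.905, -0.14], [0.85, -0.426, -0.309], [-0.34, 0.006, -0.941]]
wrist_force: [-0.3, -0.5, 0.1]
opening: 0.0941
finger_force: 0.0
```

```bash
python3 - <<'E'
from kin import *
plates();plan((540,-100,230,0,0),(500,60,250,0,0))
E
```

```text
top brass [400. 223.] [ 541.7 -364.9   71.2   50.4  -53.6]
top brass [369. 220.] [ 552.6 -273.3   71.8   50.8  -56.2]
top silver [132. 242.] [503.6 384.4  70.   53.3  -0.9]
top silver [168. 242.] [503.3 282.3  71.6  53.6  -2.9]
scene brass [203. 324.] [ 543.7 -365.9   70.8   50.6  -54.1]
scene brass [228. 290.] [ 553.5 -274.    72.2   49.6  -54.5]
scene silver [311. 113.] [504.1 282.4  72.1  55.5  -3. ]
scene silver [328.  90.] [511.5 384.1  58.8  55.6  -2.8]
t 36.55 p [ 0.5576 -0.2196  0.1965] q [-0.33  0.32  1.47 -0.35  1.41  0.18] open 0.0937
 [[0.416, -0.333, -0.33],[-0.012, 0.055, -0.069]] rows 3.7
 [[0.8, -0.2, -0.1],[0.0, -0.0, -0.0]] rows 3.3
```

All four plates are laid. Now I'll measure the scanner, mat and card.

```bash
python3 - <<'E'
from kin import *
for n in('top','scene'):
    c=load(n)
    for b in blobs(c,(22,180,60),(35,255,255),200):
        r=rect(c,b,.035)
        if r[2]>80 and r[2]<180: print(n,'scanner',b.mean(0).round(),r)
    for b in blobs(c,*COL['red'],amin=150):
        if onz(c,[b.mean(0)],.003)[0,0]<.6:
            print(n,'mat part',rect(c,b,.003)); print((onz(c,cv2.boxPoints(cv2.minAreaRect(b.astype(np.float32))),.003)[:,:2]*1000).round())
c=load('top')
print('card top edge',(onz(c,[[234.5,132],[270,123.3]],.086)*1000).round(),'bottom',(onz(c,[[239.7,147.3],[271.8,138]],0)*1000).round())
v,u=np.mgrid[118:152,228:280];uv=np.c_[u.ravel(),v.ravel()];p=dep(c,uv)
m=(p[:,2]>.02)&(p[:,2]<.08);q=p[m]
A=np.c_[q[:,1],q[:,2],np.ones(len(q))]
for _ in range(5):
    k=np.linalg.lstsq(A,q[:,0],rcond=None)[0];e=abs(q[:,0]-A@k);w=e<max(.004,np.median(e)*2);A,q=A[w],q[w]
print('face x = a*y+b*z+c',k.round(3),len(q),'yaw',np.degrees(np.arctan(-k[0])).round(1),'y range',q[:,1].min(),q[:,1].max())
i=c['img'][110:155,215:295];j=c['img'][235:305,185:270]
s=load('scene')['img'][175:255,350:420]
f=lambda a:cv2.resize(a,(390,290),interpolation=cv2.INTER_CUBIC)
cv2.imwrite('pics/c2.png',np.vstack([np.hstack([f(i),f(j)]),np.hstack([f(s),f(s)*0])]))
E
```

```text
top scanner [221. 270.] [424.4 129.9 118.6  37.9  -6.2]
scene mat part [ 350.6 -397.1   53.5   37.4   78. ]
[[ 327. -419.]
 [ 338. -367.]
 [ 374. -377.]
 [ 363. -428.]]
card top edge [[791.  88.  86.]
 [813.  -8.  86.]] bottom [[777.  84.   0.]
 [803. -10.   0.]]
face x = a*y+b*z+c [-0.258 -0.003  0.807] 289 yaw 14.4 y range -0.007942740641686256 0.0894466827239918
```

View pics/c2.png

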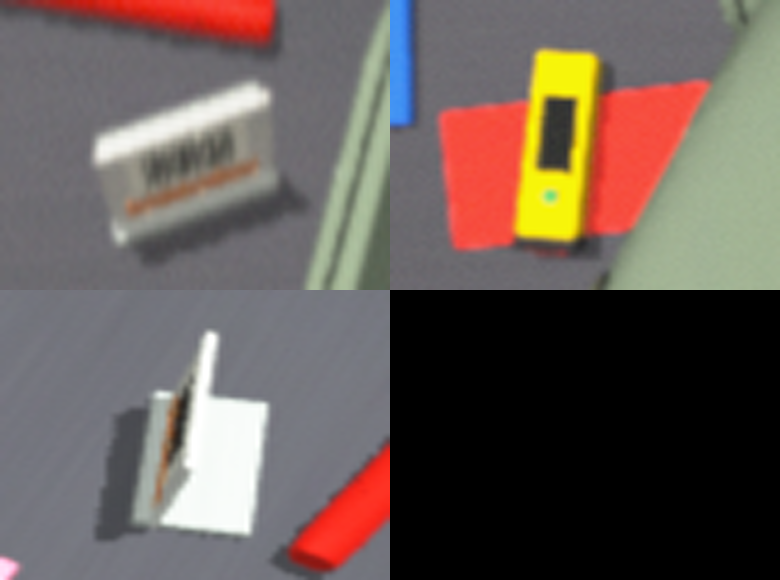

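```bash
python3 - <<'E'
from kin import *
c=load('top')
m=onz(c,[[196,262],[199,295],[256.7,255],[260.9,288.3]],.003)*1000;print('mat',m.round()[:,:2],m.mean(0).round())
a=np.radians(14.4);lab=np.array([797,40]);o=lab-165*np.array([np.cos(a),np.sin(a)]);print('scan origin',o.round())
x,y=419.8,130.4
print(ik(x,y,10,83.8),ik(o[0],o[1],46,-75.6))
plan((530,-100,220,0),(470,60,200,45),(x,y,120,83.8),(x,y,40,83.8))
E
```

```text
mat [[447. 205.]
 [357. 196.]
 [463.  37.]
 [372.  26.]] [410. 116.   3.]
scan origin [637.  -1.]
(array([ 0.1 ,  0.2 ,  2.01, -0.  ,  0.93, -1.36]), 0.0) (array([-0.14,  0.5 ,  1.5 , -0.  ,  1.14,  1.18]), 0.0)
t 36.55 p [ 0.5576 -0.2196  0.1965] q [-0.33  0.32  1.47 -0.35  1.41  0.18] open 0.0937
 [[0.413, -0.379, -0.276],[-0.012, 0.055, -0.069]] rows 3.7
 [[0.8, -0.3, 0.1],[0.0, -0.0, -0.125]] rows 5.2
 [[0.426, 0.071, 0.4],[-0.0, -0.0, -0.108]] rows 4.5
 [[0.0, -0.0, 0.4],[0.0, 0.0, -0.0]] rows 1.6
```

Emit:
servo_tool --motion '[[[0.413,-0.379,-0.276],[-0.012,0.055,-0.069]],[[0.413,-0.379,-0.276],[-0.012,0.055,-0.069]],[[0.413,-0.379,-0.276],[-0.012,0.055,-0.069]],[[0.413,-0.379,-0.276],[-0.012,0.055,-0.069]],[[0.413,-0.379,-0.276],[-0.012,0.055,-0.069]],[[0.413,-0.379,-0.276],[-0.012,0.055,-0.069]]]'

```text
clock: 37.15
eef_pos: [0.5306, -0.1001, 0.22]
ee_rot: [[0.002, 1.0, 0.003], [1.0, -0.002, 0.001], [0.001, 0.003, -1.0]]
wrist_force: [0.7, -0.8, -0.7]
opening: 0.0937
finger_force: 0.0
```

Emit:
servo_tool --motion '[[[0.8,-0.3,0.1],[0,0,-0.125]],[[0.8,-0.3,0.1],[0,0,-0.125]],[[0.8,-0.3,0.1],[0,0,-0.125]],[[0.8,-0.3,0.1],[0,0,-0.125]],[[0.8,-0.3,0.1],[0,0,-0.125]],[[0.8,-0.3,0.1],[0,0,-0.125]],[[0.8,-0.3,0.1],[0,0,-0.125]]]'

```text
clock: 37.85
eef_pos: [0.4706, 0.0605, 0.2004]
ee_rot: [[-0.707, 0.707, 0.004], [0.707, 0.707, 0.001], [-0.003, 0.004, -1.0]]
wrist_force: [-0.1, 0.8, 0.2]
opening: 0.0939
finger_force: 0.0
```

Emit:
servo_tool --motion '[[[0.426,0.071,0.4],[0,0,-0.108]],[[0.426,0.071,0.4],[0,0,-0.108]],[[0.426,0.071,0.4],[0,0,-0.108]],[[0.426,0.071,0.4],[0,0,-0.108]],[[0.426,0.071,0.4],[0,0,-0.108]],[[0.426,0.071,0.4],[0,0,-0.108]],[[0.426,0.071,0.4],[0,0,-0.108]]]'

```text
clock: 38.55
eef_pos: [0.4214, 0.1302, 0.1208]
ee_rot: [[-0.994, 0.109, 0.006], [0.109, 0.994, 0.001], [-0.006, 0.002, -1.0]]
wrist_force: [-0.2, 0.3, 0.9]
opening: 0.0937
finger_force: 0.0
```

```bash
python3 - <<'E'
from kin import *
plates()
plan((419.8,130.4,40,83.8))
grab('wrist','w3.png')
E
```

```text
top brass [400. 223.] [ 541.6 -364.8   71.3   50.4  -53.6]
top brass [368. 220.] [ 552.6 -273.6   71.2   50.8  -55.8]
scene brass [203. 324.] [ 543.6 -365.8   70.7   50.6  -54.1]
scene brass [228. 290.] [ 553.8 -274.2   71.4   50.   -54.7]
scene silver [311. 113.] [504.1 282.4  72.1  55.5  -3. ]
scene silver [325.  90.] [504.9 384.4  72.   55.6  -2.8]
t 38.65 p [0.4215 0.1301 0.121 ] q [ 0.1   0.01  1.95  0.    1.18 -1.36] open 0.094
 [[0.011, -0.0, 0.405],[0.0, 0.001, -0.0]] rows 1.6
```

View pics/w3.png

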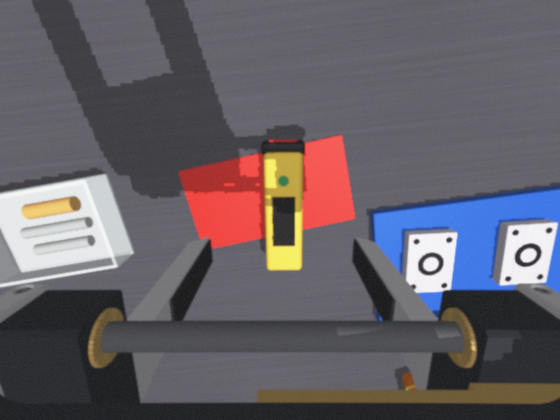

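The wrist view shows the scanner (283,205) aligned with the fingers, nose (black, 283,146) towards the robot and green lamp up, so it's right way up. Descend and grip.

Emit:
servo_tool --motion '[[[0.008,0,0.405],[0,0,0]],[[0.008,0,0.405],[0,0,0]],[[0.008,0,0.405],[0,0,0]],[[0.008,0,0.405],[0,0,0]]]'

```text
clock: 39.1
eef_pos: [0.4202, 0.1304, 0.0402]
ee_rot: [[-0.994, 0.107, 0.006], [0.107, 0.994, 0.002], [-0.006, 0.002, -1.0]]
wrist_force: [0.3, 0.2, 0.8]
opening: 0.094
finger_force: 0.0
```

Emit:
servo_tool --motion '[[[0,0,0.14],[0,0,0]],[[0,0,0.14],[0,0,0]],[[0,0,0.14],[0,0,0]],[[0,0,0.14],[0,0,0]]]'

```text
clock: 39.5
eef_pos: [0.4222, 0.1307, 0.0139]
ee_rot: [[-0.994, 0.107, 0.01], [0.107, 0.994, 0.002], [-0.01, 0.003, -1.0]]
wrist_force: [-0.3, 0.6, 1.0]
opening: 0.0939
finger_force: 0.0
```

Emit:
servo_tool --motion '[[[0,0,0],[0,0,0]],[[0,0,0],[0,0,0]],[[0,0,0],[0,0,0]],[[0,0,0],[0,0,0]],[[0,0,0],[0,0,0]],[[0,0,0],[0,0,0]],[[0,0,0],[0,0,0]],[[0,0,0],[0,0,0]]]' --fingers 1

```text
clock: 40.3
eef_pos: [0.4205, 0.1307, 0.0121]
ee_rot: [[-0.994, 0.107, 0.007], [0.107, 0.994, 0.002], [-0.006, 0.003, -1.0]]
wrist_force: [0.8, 0.2, -0.2]
opening: 0.0356
finger_force: 30.0
```

```bash
python3 - <<'E'
from kin import *
s=state();print(s['finger_force'],s['eef_pos'],s['wrist_force'])
dz=s['eef_pos'][2]*1000-3
z=39+dz; print('scan tcp z',z)
plan((420,130,120,83.8),(490,90,130,20),(570,40,130,-35),(610,-8,z+20,-75.6),(637,-1,z,-75.6))
E
```

```text
29.997875690460205 [0.42045268 0.13066392 0.01205079] [ 0.819311    0.24790861 -0.22152631]
scan tcp z 48.05078659933229
t 40.3 p [0.4205 0.1307 0.0121] q [ 0.1   0.19  2.02  0.    0.92 -1.36] open 0.0356
 [[-0.002, -0.002, -0.54],[0.0, 0.001, 0.0]] rows 2.2
 [[-0.37, -0.161, -0.05],[-0.0, -0.0, 0.177]] rows 7.4
 [[-0.372, 0.29, 0.0],[0.0, 0.0, 0.153]] rows 6.4
 [[-0.082, 0.301, 0.31],[0.0, 0.0, 0.113]] rows 4.7
 [[0.139, -0.0, 0.1],[0.0, -0.0, -0.0]] rows 0.7
```

Emit:
servo_tool --motion '[[[-0.002,-0.002,-0.54],[0,0.001,0]],[[-0.002,-0.002,-0.54],[0,0.001,0]],[[-0.002,-0.002,-0.54],[0,0.001,0]],[[-0.002,-0.002,-0.54],[0,0.001,0]]]'

```text
clock: 40.7
eef_pos: [0.4215, 0.13, 0.1217]
ee_rot: [[-0.994, 0.107, 0.005], [0.107, 0.994, 0.003], [-0.004, 0.003, -1.0]]
wrist_force: [0.0, -0.7, -2.3]
opening: 0.0359
finger_force: 30.0
```

Emit:
servo_tool --motion '[[[-0.37,-0.161,-0.05],[0,0,0.177]],[[-0.37,-0.161,-0.05],[0,0,0.177]],[[-0.37,-0.161,-0.05],[0,0,0.177]],[[-0.37,-0.161,-0.05],[0,0,0.177]],[[-0.37,-0.161,-0.05],[0,0,0.177]],[[-0.37,-0.161,-0.05],[0,0,0.177]],[[-0.37,-0.161,-0.05],[0,0,0.177]],[[-0.37,-0.161,-0.05],[0,0,0.177]]]'

```text
clock: 41.5
eef_pos: [0.4874, 0.0899, 0.1264]
ee_rot: [[-0.341, 0.94, -0.006], [0.94, 0.341, 0.002], [0.004, -0.005, -1.0]]
wrist_force: [0.6, -0.1, -2.2]
opening: 0.0356
finger_force: 30.0
```

Emit:
servo_tool --motion '[[[-0.372,0.29,0],[0,0,0.153]],[[-0.372,0.29,0],[0,0,0.153]],[[-0.372,0.29,0],[0,0,0.153]],[[-0.372,0.29,0],[0,0,0.153]],[[-0.372,0.29,0],[0,0,0.153]],[[-0.372,0.29,0],[0,0,0.153]],[[-0.372,0.29,0],[0,0,0.153]],[[-0.372,0.29,0],[0,0,0.153]]]'

```text
clock: 42.3
eef_pos: [0.5678, 0.0402, 0.1263]
ee_rot: [[0.572, 0.82, -0.006], [0.82, -0.572, 0.003], [-0.001, -0.007, -1.0]]
wrist_force: [-0.1, -0.8, -2.0]
opening: 0.0358
finger_force: 30.0
```

Emit:
servo_tool --motion '[[[-0.082,0.301,0.31],[0,0,0.113]],[[-0.082,0.301,0.31],[0,0,0.113]],[[-0.082,0.301,0.31],[0,0,0.113]],[[-0.082,0.301,0.31],[0,0,0.113]],[[-0.082,0.301,0.31],[0,0,0.113]],[[-0.082,0.301,0.31],[0,0,0.113]],[[-0.082,0.301,0.31],[0,0,0.113]]]'

```text
clock: 43.0
eef_pos: [0.6091, -0.0075, 0.0662]
ee_rot: [[0.968, 0.252, -0.002], [0.252, -0.968, 0.003], [-0.002, -0.003, -1.0]]
wrist_force: [0.1, 0.3, -2.0]
opening: 0.0354
finger_force: 30.0
```

```bash
python3 - <<'E'
from kin import *
plates();plan((637,-1,48,-75.6))
E
```

```text
top brass [400. 223.] [ 541.8 -365.    71.5   50.4  -53.7]
top brass [368. 220.] [ 552.6 -273.6   71.2   50.8  -55.8]
top silver [132. 242.] [503.5 384.8  70.6  52.2  -2.1]
top silver [168. 242.] [503.2 282.3  71.3  53.1  -2.5]
scene brass [203. 324.] [ 543.7 -365.9   70.8   50.6  -54.1]
scene brass [228. 290.] [ 553.8 -274.4   71.2   50.   -55.4]
t 43.1 p [ 0.6096 -0.0075  0.067 ] q [-0.16  0.42  1.57  0.    1.15  1.16] open 0.0358
 [[0.141, 0.003, 0.095],[-0.0, 0.0, 0.0]] rows 0.7
```

Final approach, then hold still for about 1.5 s.

Emit:
servo_tool --motion '[[[0.141,0.003,0.095],[0,0,0]],[[0.141,0.003,0.095],[0,0,0]],[[0.141,0.003,0.095],[0,0,0]],[[0.141,0.003,0.095],[0,0,0]],[[0.141,0.003,0.095],[0,0,0]],[[0.141,0.003,0.095],[0,0,0]],[[0.141,0.003,0.095],[0,0,0]],[[0.141,0.003,0.095],[0,0,0]]]'

```text
clock: 43.9
eef_pos: [0.6378, -0.0013, 0.0493]
ee_rot: [[0.969, 0.249, 0.001], [0.249, -0.969, 0.002], [0.002, -0.002, -1.0]]
wrist_force: [-0.6, -0.1, -2.3]
opening: 0.0356
finger_force: 30.0
```

```bash
python3 - <<'E'
from kin import *
c=grab('scene');t=grab('top');grab('wrist')
f=lambda a:cv2.resize(a,(390,390),interpolation=cv2.INTER_CUBIC)
cv2.imwrite('pics/scan.png',np.hstack([f(c['img'][120:260,270:410]),f(t['img'][90:230,200:340])]))
plan((637,-1,48,-75.6))
E
```

```text
t 44.05 p [ 0.6377 -0.0012  0.0489] q [-0.14  0.49  1.5   0.    1.14  1.18] open 0.0356
 [[-0.003, -0.002, 0.005],[-0.0, -0.0, -0.0]] rows 0.0
```

View pics/scan.png

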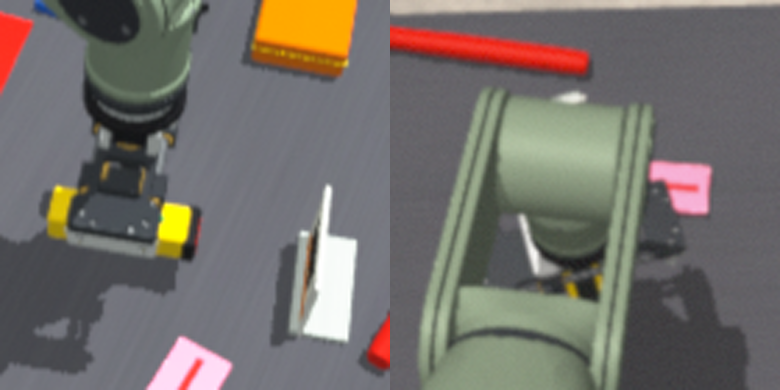

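Emit:
servo_tool --motion '[[[0,0,0],[0,0,0]],[[0,0,0],[0,0,0]],[[0,0,0],[0,0,0]],[[0,0,0],[0,0,0]],[[0,0,0],[0,0,0]],[[0,0,0],[0,0,0]],[[0,0,0],[0,0,0]],[[0,0,0],[0,0,0]]]'

```text
clock: 44.85
eef_pos: [0.6377, -0.0012, 0.0488]
ee_rot: [[0.969, 0.249, 0.0], [0.249, -0.969, 0.003], [0.001, -0.002, -1.0]]
wrist_force: [-0.5, 0.4, -1.2]
opening: 0.0357
finger_force: 30.0
```

The scene crop shows the scanner's red window (197,230) facing the barcode (315,265) on the card. I'll check this in numbers and plan the return.

```bash
python3 - <<'E'
from kin import *
c=load('scene');print((onz(c,[[340.7,202.6],[383,215]],.055)*1000).round())
print(ik(410,118,12,-85))
plan((600,-8,100,-76),(500,60,110,-80),(410,118,80,-85),(410,118,25,-85))
E
```

```text
[[700.  19.  55.]
 [802.  31.  55.]]
(array([ 0.08,  0.17,  2.04, -0.  ,  0.93,  1.56]), 0.0)
t 44.85 p [ 0.6377 -0.0012  0.0488] q [-0.14  0.49  1.5   0.    1.14  1.18] open 0.0357
 [[-0.191, -0.014, -0.256],[-0.0, -0.0, 0.001]] rows 1.3
 [[-0.403, -0.451, -0.05],[0.0, -0.0, 0.011]] rows 2.4
 [[-0.393, -0.364, 0.15],[0.0, 0.0, 0.014]] rows 2.2
 [[-0.0, -0.0, 0.275],[0.0, -0.0, 0.0]] rows 1.1
```

The nose is at (700,19) and the beam is within about 1 cm of the label middle, against a 25 mm limit. It was held for 0.95 s or more. Return the scanner.

Emit:
servo_tool --motion '[[[-0.191,-0.014,-0.256],[0,0,0]],[[-0.191,-0.014,-0.256],[0,0,0]],[[-0.191,-0.014,-0.256],[0,0,0]],[[-0.191,-0.014,-0.256],[0,0,0]]]'

```text
clock: 45.25
eef_pos: [0.6008, -0.0082, 0.1008]
ee_rot: [[0.969, 0.248, 0.003], [0.248, -0.969, 0.002], [0.003, -0.001, -1.0]]
wrist_force: [-0.2, 0.3, -2.9]
opening: 0.0358
finger_force: 30.0
```

Emit:
servo_tool --motion '[[[-0.403,-0.451,-0.05],[0,0,0.011]],[[-0.403,-0.451,-0.05],[0,0,0.011]],[[-0.403,-0.451,-0.05],[0,0,0.011]],[[-0.403,-0.451,-0.05],[0,0,0.011]],[[-0.403,-0.451,-0.05],[0,0,0.011]]]'

```text
clock: 45.75
eef_pos: [0.5001, 0.0593, 0.1101]
ee_rot: [[0.983, 0.182, 0.002], [0.182, -0.983, 0.002], [0.002, -0.002, -1.0]]
wrist_force: [0.1, -0.8, -1.7]
opening: 0.0358
finger_force: 30.0
```

Emit:
servo_tool --motion '[[[-0.393,-0.364,0.15],[0,0,0.014]],[[-0.393,-0.364,0.15],[0,0,0.014]],[[-0.393,-0.364,0.15],[0,0,0.014]],[[-0.393,-0.364,0.15],[0,0,0.014]],[[-0.393,-0.364,0.15],[0,0,0.014]]]'

```text
clock: 46.25
eef_pos: [0.4119, 0.1161, 0.0812]
ee_rot: [[0.996, 0.094, 0.004], [0.094, -0.996, 0.002], [0.004, -0.002, -1.0]]
wrist_force: [0.4, -0.5, -1.2]
opening: 0.0356
finger_force: 30.0
```

Emit:
servo_tool --motion '[[[0,0,0.275],[0,0,0]],[[0,0,0.275],[0,0,0]],[[0,0,0.275],[0,0,0]],[[0,0,0.275],[0,0,0]]]'

```text
clock: 46.65
eef_pos: [0.4116, 0.1164, 0.0267]
ee_rot: [[0.996, 0.093, 0.004], [0.093, -0.996, 0.003], [0.004, -0.002, -1.0]]
wrist_force: [-0.3, 0.6, -0.5]
opening: 0.0355
finger_force: 30.0
```

```bash
python3 -c "
from kin import *
plan((410,118,12,-85),(410,118,150,-85))"
```

```text
t 46.65 p [0.4116 0.1164 0.0267] q [0.07 0.14 2.05 0.   0.95 1.55] open 0.0355
 [[-0.007, -0.008, 0.074],[-0.0, -0.001, 0.001]] rows 0.3
 [[-0.0, 0.0, -0.69],[0.0, 0.0, 0.0]] rows 2.8
```

Emit:
servo_tool --motion '[[[0,0,0.06],[0,0,0]],[[0,0,0.072],[0,0,0]],[[0,0,0.072],[0,0,0]],[[0,0,0.072],[0,0,0]]]'

```text
clock: 47.05
eef_pos: [0.4108, 0.1168, 0.012]
ee_rot: [[0.996, 0.094, 0.004], [0.094, -0.996, 0.002], [0.004, -0.002, -1.0]]
wrist_force: [1.6, -0.0, 3.8]
opening: 0.036
finger_force: 30.0
```

Emit:
servo_tool --motion '[[[0,0,0],[0,0,0]],[[0,0,0],[0,0,0]],[[0,0,0],[0,0,0]],[[0,0,0],[0,0,0]],[[0,0,0],[0,0,0]],[[0,0,0],[0,0,0]],[[0,0,0],[0,0,0]]]' --fingers 0

```text
clock: 47.75
eef_pos: [0.409, 0.1168, 0.0108]
ee_rot: [[0.996, 0.094, 0.0], [0.094, -0.996, 0.002], [0.001, -0.002, -1.0]]
wrist_force: [1.0, -0.5, -0.1]
opening: 0.0885
finger_force: 0.0
```

Emit:
servo_tool --motion '[[[0,0,-0.69],[0,0,0]],[[0,0,-0.69],[0,0,0]],[[0,0,-0.69],[0,0,0]],[[0,0,-0.69],[0,0,0]],[[0,0,-0.69],[0,0,0]],[[0,0,-0.69],[0,0,0]]]'

```text
clock: 48.35
eef_pos: [0.4075, 0.1163, 0.1472]
ee_rot: [[0.996, 0.094, -0.003], [0.094, -0.996, 0.002], [-0.003, -0.003, -1.0]]
wrist_force: [-0.6, -0.3, -0.7]
opening: 0.0941
finger_force: 0.0
```

Emit:
servo_tool --motion '[[[0.8,0.6,-0.2],[0,0,0]],[[0.8,0.6,-0.2],[0,0,0]],[[0.8,0.6,-0.2],[0,0,0]],[[0.8,0.6,-0.2],[0,0,0]],[[0.8,0.6,-0.2],[0,0,0]],[[0.8,0.6,-0.2],[0,0,0]]]'

```text
clock: 48.95
eef_pos: [0.5787, 0.0114, 0.1859]
ee_rot: [[0.996, 0.092, -0.005], [0.092, -0.996, 0.003], [-0.004, -0.004, -1.0]]
wrist_force: [-0.8, 1.3, -0.2]
opening: 0.0945
finger_force: 0.0
```

```bash
python3 - <<'E'
from kin import *
plates()
cv2.imwrite('pics/fin.png',np.hstack([load('top')['img'][150:330,90:450],load('scene')['img'][60:240,140:440]]))
E
```

```text
top brass [401. 223.] [ 541.6 -364.8   71.3   50.4  -53.6]
top brass [368. 220.] [ 552.6 -273.6   71.2   50.8  -55.8]
top silver [168. 242.] [502.2 282.5  69.6  53.2  -2.2]
top silver [132. 242.] [503.5 384.8  70.6  52.2  -2.1]
scene brass [203. 324.] [ 543.7 -365.9   70.8   50.6  -54.1]
scene brass [228. 290.] [ 553.8 -274.4   71.2   50.   -55.4]
scene silver [330.  91.] [517.9 383.5  55.7  46.3  88.1]
```

View pics/fin.png

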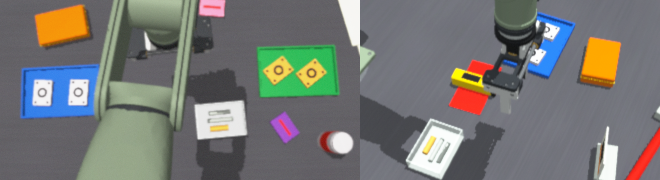

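The final views show all four plates ring up and flat in their trays, and the scanner on the red mat with the gripper clear of everything.

```bash
python3 -c "
from workcell import *
print(job_done())"
```

```text
the job is handed in; nothing more can be done
None
```

I handed the job in at about 49 s: all four plates lie finished face up in their trays (two aluminium in blue, two brass in green), the label was scanned, and the scanner is back on its mat, though the arm partly hid it in the last picture; no verdict came back.

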